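# Put the bench control unit back in service

### The arm

A 6-joint arm with a two-finger parallel gripper is mounted at the origin on a cart in front of the work surface, level with it; the furniture and walls round the work are solid. World frame = base frame: x ahead of the robot, y to its left, z up, the work surface at z = 0. Lengths are in m, angles in rad, forces in N, time in s.
With the tool pointing down it reaches from about 0.3 to 0.875 m from the base axis. Payload 6.4 kg.
Tool frame: the origin (TCP) lies between the finger pads; the fingertips stand 8 mm ahead of it and the grasp point (between the pads) lies 11 mm behind it; z points along the fingers, y is the line along which they close (so a half turn about z gives the same grasp; the last joint's range is limited). The gripper opens to 85 mm and grips with 20 to 120 N. Pads are 22 mm wide; open, the fingers measure 114 mm over their backs; the gripper's body (76 mm by 85 mm) begins 54 mm behind the grasp point. The pads swing forward as they close: fully open they stand 13 mm farther back than shut.
Start: joints at [0.914, 0.181, 1.607, -0, 1.354, -0.206], TCP at [0.251, 0.518, 0.216] pointing down, gripper open.
Joint ranges: [-2.99, 2.99], [-0.89, 2.07], [0.3, 2.58], [-1.14, 4.28], [0, 2.63], [-3.12, 3.12]. Speed limits (rad/s): [2.57, 2.57, 3.01, 3.14, 3.14, 3.14].

### API

Orientations are given as a unit quaternion [w, x, y, z].
In Python, from station import r gives the robot as it stands. The module is installed in compiled form; this text tells all that it offers.
- The arm moves only by the shell command python3 -m handwheel 'ROWS'. ROWS is JSON, a list that holds one entry, the list of rows, each a list of 5 numbers: the shift along the tool's x, y, z in units of 25 mm (1.0 is 25 mm), then the turn about the tool's z in units of 5 degrees (1.0 is 5 degrees), then the finger opening in mm, from 0 to 85.4. In form: [[[x, y, z, roll, gripper], ...]]. A call has exactly 5 rows; each row is the pose to reach, as a shift and turn from the pose commanded when the call began, along the tool's axes at that moment; what a row does not reach only later rows make up. A row lasts 1/10 s, in which the tool goes at most 50 mm and 8.59 degrees, less where a joint would pass 70% of its speed; a pose out of reach is approached as far as the arm can. A call with a gripper value outside its range is refused whole. The fingers move at their own pace and stop on an object; the grip force is fixed at half the most. Time passes only in rows, so rows that repeat a pose let the fingers close, or fill a call up. It gives the time, the measured TCP pose, the force, the opening and the grip force at its end, in the units of the state.
- r.read_state(): the state, without advancing time (a new reading comes with each control period).
- r.snapshot(name): name is "scene" or "top" or "wrist"; returns a dict with "image" (384x512x3 uint8, red, green, blue), "z_map" (384x512 float32, m along the optical axis (not along the pixel's ray), 0 where there is no reading), "fx", "fy", "cx", "cy" (pixels), "R" (3x3) and "t" (3): a world point X has camera coordinates R X + t. Camera axes: x right, y down, z forward; pixel columns grow to the right and rows downward; lengths in m; the calibration is good to about 2 mm. A picture is of the moment at which its call begins.
- r.sign_off(): hands the job in; it is judged then, once.
The state is a dict: "time_s": time; "joint_pos": joint angles; "qvel": joint speeds; "joint_efforts": joint torques, N m; "tcp_pos": TCP position; "tool_rot": TCP orientation; "ft_force": force on the tool from outside, world axes, zero at the start; "wrist_torque": the same for the moment, N m; "finger_gap": finger opening in m; "gripper_force": force on a finger pad.
Only numpy, scipy, OpenCV 4.12 (cv2) and the standard library are available. Lean on these libraries where they do the work, as an engineer would, in place of code of your own. Each camera call takes 0.05 s, during which the arm holds its last target. There are 200 camera calls.

### The job

Put this bench control unit back in service: take the spent black battery pack out of the bay and lay it flat in the green tray, lay the blue pack in the bay and press the cover on over it until both ends snap fully home. Turn each knob that is there so that the white line on it agrees with the flat of the D-shaft on the disc of its own colour, and push it on until it snaps fully home - press firmly enough to pass the click, then stop, do not ram it (well under 40 N of push). When all that is done, and not before, switch on by pushing the power lever fully over, away from the robot; leave the beaker and the green-labelled reagent bottle standing where they are.

Things in the scene. Friction and masses are not known exactly. Their poses are not given: they have to be found in the camera images.
- unit: fixed white box 210 (x) x 340 (y) x 40 mm high on the table; origin at the centre of its underside, +x away from the robot. Its top deck is 40 mm above the origin. Three spindles stand in a row along y near the far edge (x = +55 mm, y = -100, 0, +100 mm, colours dealt out anew each time); the battery bay and the power lever are nearer the robot.
- bay_seat (a point): centre of the battery bay, on the deck; axes as the unit's. A rim 8 mm high, opening 46 (x) x 98 mm (y), outside 54 x 106 mm, surrounds it. Beyond its y ends, 76 mm from here, stand steel spring clips: round noses 16 mm thick, 12 mm above the deck, inner faces 136 mm apart, which give way outward. Past them the cover's tabs snap under the noses.
- spent_pack: the spent battery pack, black and white, of the same shape, size and weight as battery_pack; at the start it lies in the bay. Origin at the centre of its underside, z up; 90 mm long in y.
- spent_tray_in (a point): centre of the inner floor of the fixed green open tray, 150 x 150 x 25 mm high with 4 mm walls and floor, 142 mm wide inside; axes x, y along its sides. The spent pack goes in it anywhere, flat, e.g. its length along y.
- battery_pack: loose blue and white box 40 (x) x 90 (y) x 30 mm high, 0.11 to 0.22 kg; origin at the centre of its underside, z up. It may lie in the bay either way round. Hold it across the 40 mm width, more than 9 mm above its underside, so that the fingers clear the bay's rim.
- battery_cover: loose grey hood, open below, 68 (x) x 118 (y) x 38 mm, with orange tabs 6 mm thick at its y ends (140 mm over them); on top an orange rib 18 (x) x 100 mm (y), 38 to 60 mm up; 0.1 kg. Origin: centre of underside. Goes over pack and rim (inside 60 x 110 mm), either way round, onto the deck. Its tabs meet the clips 17 mm above the deck; about 10 N pushes them past; one end may snap before the other.
- power (a joint): angle of the power lever: 0 off (leaning to the robot, as seen along the unit's -x), 1.0 fully on (leaning away, to the unit's +x). It stays where it is left; 1.5 N at its ball moves it.
- power_tip (a point): centre of the red ball, 26 mm across, at the end of the 50 mm power lever; its pivot lies 62 mm above the unit's underside, at x = -45, y = -120 mm of the unit. The ball swings in the unit's x-z plane from 24 mm before to 24 mm beyond the pivot.
- beaker_sample: glass beaker with beige contents, 73 mm wide, 85 mm high, a bystander to the left: leave it where it stands
- reagent_c: white-capped reagent bottle with a green label, 43 mm wide, 86 mm high, a bystander to the right: leave it where it stands
- knob_red: loose knob, may be absent: black skirt 60 mm across, 6 mm thick, black body 41 mm across up to 34 mm, and the red wing 20 mm wide (y), 56 mm long (x), 34 to 62 mm above the underside; 0.07 kg. Origin: centre of underside, z up; a white line points to +x. From below a D-shaped bore, 23 mm across, 32 mm deep, its flat on the +x side, 6.5 mm from the axis.
- spindle_red_seat (a point): centre of the upper face of the red disc: the centre of knob_red's underside goes here, its +x along this +x within 0.15 rad, or it does not go on. Here stands a steel D-shaft, 20 mm in diameter, 26 mm high, tip tapered, its flat on the +x side, 5 mm from the axis. The skirt meets the clips 17 mm above this point; about 10 N pushes it past them; it snaps home in the last 5 mm.
- knob_yellow: loose knob, may be absent: black skirt 60 mm across, 6 mm thick, black body 41 mm across up to 34 mm, and the yellow wing 20 mm wide (y), 56 mm long (x), 34 to 62 mm above the underside; 0.07 kg. Origin: centre of underside, z up; a white line points to +x. From below a D-shaped bore, 23 mm across, 32 mm deep, its flat on the +x side, 6.5 mm from the axis.
- spindle_yellow_seat (a point): centre of the upper face of the yellow disc: the centre of knob_yellow's underside goes here, its +x along this +x within 0.15 rad, or it does not go on. Here stands a steel D-shaft, 20 mm in diameter, 26 mm high, tip tapered, its flat on the +x side, 5 mm from the axis. The skirt meets the clips 17 mm above this point; about 10 N pushes it past them; it snaps home in the last 5 mm.
- knob_blue: loose knob, may be absent: black skirt 60 mm across, 6 mm thick, black body 41 mm across up to 34 mm, and the blue wing 20 mm wide (y), 56 mm long (x), 34 to 62 mm above the underside; 0.07 kg. Origin: centre of underside, z up; a white line points to +x. From below a D-shaped bore, 23 mm across, 32 mm deep, its flat on the +x side, 6.5 mm from the axis.
- spindle_blue_seat (a point): centre of the upper face of the blue disc: the centre of knob_blue's underside goes here, its +x along this +x within 0.15 rad, or it does not go on. Here stands a steel D-shaft, 20 mm in diameter, 26 mm high, tip tapered, its flat on the +x side, 5 mm from the axis. The skirt meets the clips 17 mm above this point; about 10 N pushes it past them; it snaps home in the last 5 mm.
- spindle_red: fixed red disc, 96 mm across, 3 mm thick, on the unit's deck, with the D-shaft and, at +y and -y, steel spring clips (round noses 16 mm thick, 12 mm above the disc, inner faces 56 mm apart, giving way outward). Origin at the centre of the disc's underside; a white dash on the disc marks +x, the side of the shaft's flat.
- spindle_yellow: fixed yellow disc, 96 mm across, 3 mm thick, on the unit's deck, with the D-shaft and, at +y and -y, steel spring clips (round noses 16 mm thick, 12 mm above the disc, inner faces 56 mm apart, giving way outward). Origin at the centre of the disc's underside; a white dash on the disc marks +x, the side of the shaft's flat.
- spindle_blue: fixed blue disc, 96 mm across, 3 mm thick, on the unit's deck, with the D-shaft and, at +y and -y, steel spring clips (round noses 16 mm thick, 12 mm above the disc, inner faces 56 mm apart, giving way outward). Origin at the centre of the disc's underside; a white dash on the disc marks +x, the side of the shaft's flat.
Not all that is in view belongs to the job. Leave any orange look-alike of the knob_blue alone.

How it is judged:
By the outcome, as a careful person would: the job done as asked, in the order asked, and still so for the second after the job is handed in, with the robot touching nothing.
Of knob_red, knob_yellow, knob_blue only 2 to 3 are there at a start; the rules pass over those that are not, and their reading is None.
At some moment in a run one of knob_red, knob_yellow, knob_blue, battery_cover, battery_pack may be knocked a few centimetres aside while the robot is not near it.
It also fails if it takes over 210 s, if anything falls off the work surface, if the arm or the gripper's body presses on something with over 40 N, if the wrist force passes 120 N, or if a joint passes its speed limit or range.

## Working session

There is one attempt and no reset: what is moved stays moved. The work goes in short steps, Python scripts to look and compute and a shell command to move; the robot and the scene stay as the last step left them, time stands still between calls to the robot, and variables do not carry over. Pictures are saved under pics/ and viewed, at most 14 in all, crops included, and the job is handed in when it is done.

```bash
mkdir -p pics; ls; cat > h.py <<'E'
import numpy as np, cv2
from station import r
def snap(n,save=None):
    s=r.snapshot(n)
    if save: cv2.imwrite('pics/'+save+'.png',cv2.cvtColor(s['image'],cv2.COLOR_RGB2BGR))
    return s
def world(s):
    z=s['z_map']; v,u=np.mgrid[:z.shape[0],:z.shape[1]]
    P=np.stack([(u-s['cx'])/s['fx']*z,(v-s['cy'])/s['fy']*z,z],-1)
    W=(P-s['t'])@s['R']
    W[z==0]=np.nan
    return W
def ray(s,u,v,h):
    d=s['R'].T@np.array([(u-s['cx'])/s['fx'],(v-s['cy'])/s['fy'],1]); c=-s['R'].T@s['t']
    return c+d*(h-c[2])/d[2]
E
python3 - <<'E'
from h import *
print(r.read_state())
for n in ('scene','top','wrist'):
    s=snap(n,n+'0'); print(n,s['fx'],(-s['R'].T@s['t']).round(3),s['R'].round(2).tolist())
a=cv2.imread('pics/top0.png'); cv2.imwrite('pics/top0b.png',cv2.resize(a,(800,600),interpolation=cv2.INTER_CUBIC))
E
```

```text
pics
{'time_s': 0.0, 'joint_pos': array([ 9.13696713e-01,  1.81542686e-01,  1.60801141e+00,  1.03252209e-05,
        1.35379317e+00, -2.06323338e-01]), 'qvel': array([ 0.00097189, -0.00236899,  0.00012648,  0.0009074 , -0.00268213,
        0.00072687]), 'joint_efforts': array([ 5.91601711e-04, -4.44868934e+01, -3.51339233e+01, -1.36635035e-04,
        8.86003923e-03, -4.07378468e-05]), 'tcp_pos': array([0.25013994, 0.517099  , 0.21538161]), 'tool_rot': array([-3.71665356e-04,  2.23485701e-01,  9.74706813e-01, -7.94704363e-04]), 'ft_force': array([ 0.53708844, -0.24192144, -0.91920134]), 'wrist_torque': array([ 0.00642626, -0.02977883, -0.01871687]), 'gripper_force': 0.0, 'finger_gap': 0.0851774671465254}
scene 450.00761557413875 [-0.292 -0.743  1.053] [[0.69, -0.72, 0.02], [-0.47, -0.46, -0.75], [0.55, 0.51, -0.66]]
top 484.7026393522945 [-0.39   0.06   1.592] [[-0.05, -1.0, -0.0], [-0.85, 0.05, -0.53], [0.53, -0.03, -0.85]]
wrist 280.98646745153565 [0.183 0.549 0.373] [[0.44, 0.9, -0.0], [0.86, -0.42, 0.29], [0.26, -0.13, -0.96]]
```

View pics/top0b.png

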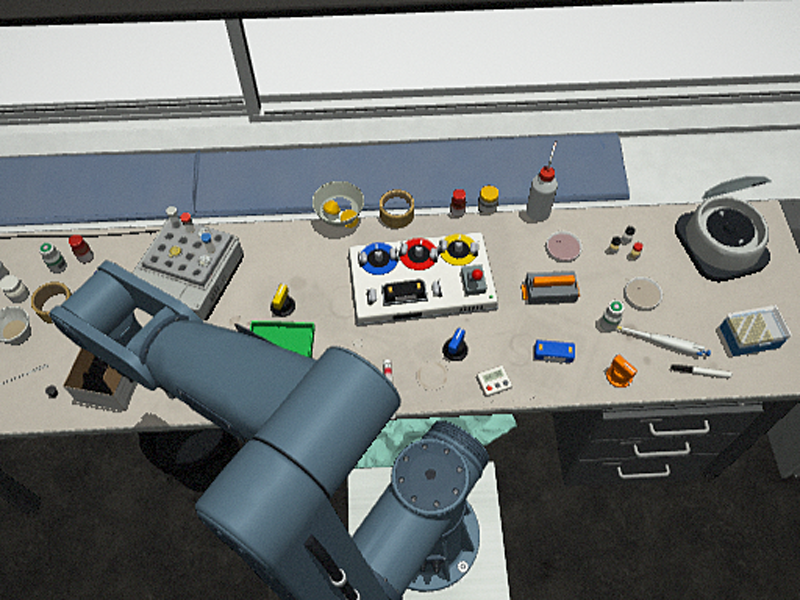

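View pics/scene0.png

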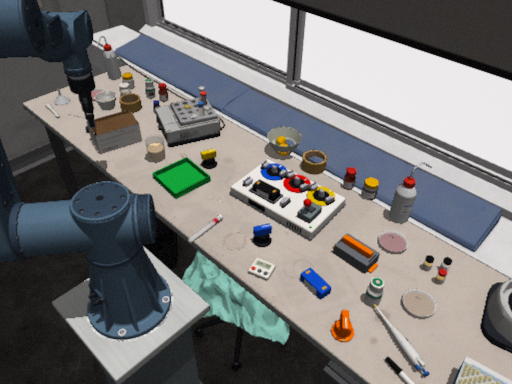

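```bash
python3 - <<'E'
from h import *
s=snap('top'); W=world(s); hsv=cv2.cvtColor(s['image'],cv2.COLOR_RGB2HSV)
H,S,V=[hsv[...,i].astype(int) for i in range(3)]
def rep(name,m,box):
    u0,v0,u1,v1=[int(x*.64) for x in box]; k=np.zeros_like(m); k[v0:v1,u0:u1]=1; m=m&k&np.isfinite(W[...,0])
    P=W[m]; (c,sz,a)=cv2.minAreaRect(P[:,:2].astype(np.float32))
    b=cv2.boxPoints((c,sz,a)); e=max((b[1]-b[0],b[2]-b[1]),key=np.linalg.norm)
    print(name,m.sum(),'rect',np.round(c,3),np.round(sz,3),'long dir',round(np.degrees(np.arctan2(e[1],e[0]))%180,1),'med',np.median(P,0).round(3),'zr',np.percentile(P[:,2],[5,95]).round(3))
Z=W[...,2]; sat=(S>120)&(V>60)
yel=sat&(abs(H-27)<8); blu=sat&(abs(H-112)<14); red=sat&((H<5)|(H>174)); gre=sat&(abs(H-62)<12); ora=sat&(abs(H-13)<6)
rep('unit',(Z>.033)&(Z<.047),(340,225,505,330))
rep('sp_l',blu&(Z<.05),(355,235,400,280)); rep('sp_m',red&(Z<.05),(398,235,440,275)); rep('sp_r',yel&(Z<.05),(440,230,485,270))
rep('tray',gre,(230,310,330,365)); rep('kyel',yel&(Z>.03),(265,275,300,320)); rep('kblu',blu&(Z>.03),(440,320,475,365))
rep('cover rib',ora&(Z>.045),(515,265,585,305)); rep('cover top',(Z>.03)&(Z<.045),(515,262,585,310)); rep('pack',(Z>.022)&(S>-1),(530,333,582,368)); rep('spent',(Z>.06)&(Z<.08),(380,275,430,305)); rep('ball',red&(Z>.07),(462,260,490,285))
a=s['image'][:,:,::-1]; 
def crop(x0,y0,x1,y1,k): return cv2.resize(a[int(y0*.64):int(y1*.64),int(x0*.64):int(x1*.64)],k,interpolation=cv2.INTER_CUBIC)
cv2.imwrite('pics/c1.png',np.hstack([crop(240,225,500,375,(798,460))]))
cv2.imwrite('pics/c1.png',np.vstack([crop(240,225,500,365,(798,430)),np.hstack([crop(435,315,485,365,(168,168)),crop(590,345,640,395,(168,168)),crop(500,260,594,298,(462,168))])]))
E
```

```text
unit 2594 rect [ 0.653 -0.017] [0.283 0.358] long dir 94.4 med [ 0.613 -0.032  0.042] zr [0.035 0.046]
sp_l 166 rect [0.667 0.074] [0.081 0.093] long dir 178.6 med [0.648 0.072 0.045] zr [0.039 0.049]
sp_m 173 rect [ 0.679 -0.022] [0.082 0.103] long dir 171.3 med [ 0.662 -0.023  0.044] zr [0.038 0.049]
sp_r 181 rect [ 0.685 -0.122] [0.085 0.094] long dir 179.7 med [ 0.671 -0.122  0.044] zr [0.038 0.049]
tray 545 rect [0.294 0.237] [0.516 0.14 ] long dir 20.0 med [0.483 0.292 0.008] zr [0.    0.029]
kyel 89 rect [0.565 0.314] [0.021 0.056] long dir 162.7 med [0.559 0.313 0.06 ] zr [0.041 0.068]
kblu 85 rect [ 0.423 -0.094] [0.02  0.054] long dir 149.7 med [ 0.415 -0.091  0.062] zr [0.042 0.069]
cover rib 147 rect [ 0.573 -0.343] [0.024 0.099] long dir 91.3 med [ 0.57  -0.343  0.059] zr [0.049 0.067]
cover top 343 rect [ 0.574 -0.342] [0.075 0.121] long dir 90.4 med [ 0.562 -0.338  0.039] zr [0.032 0.044]
pack 257 rect [ 0.402 -0.323] [0.089 0.043] long dir 80.4 med [ 0.4   -0.323  0.031] zr [0.024 0.037]
spent 248 rect [0.559 0.014] [0.05  0.095] long dir 95.3 med [0.558 0.018 0.071] zr [0.063 0.077]
ball 39 rect [ 0.561 -0.154] [0.021 0.023] long dir 123.2 med [ 0.56  -0.152  0.118] zr [0.106 0.125]
```

View pics/c1.png

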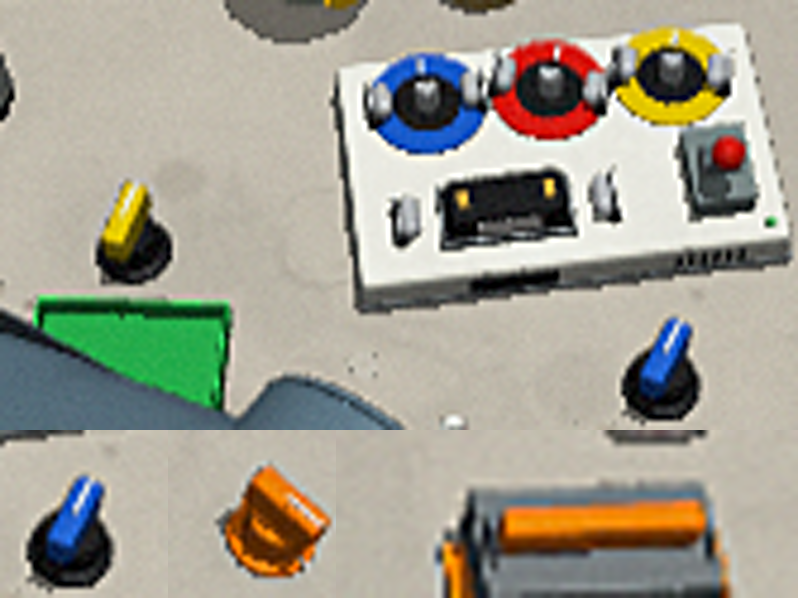

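```bash
cat >> h.py <<'E'
from scipy.spatial.transform import Rotation as Ro
def yawx():
    q=r.read_state()['tool_rot']; R=Ro.from_quat(np.roll(q,-1)).as_matrix(); return np.degrees(np.arctan2(R[1,0],R[0,0])),R
def plan(x,y,z,yaw=None):
    "yaw = world heading of tool x in deg; prints roll then shift in the axes after the roll"
    st=r.read_state(); y0,R=yawx(); d=0 if yaw is None else ((yaw-y0+180)%360-180)
    R2=Ro.from_euler('z',d,degrees=True).as_matrix()@R
    e=np.array([x,y,z])-st['tcp_pos']
    print('t %.1f yaw %.1f tcp %s F %s gap %.1f gf %.0f q6 %.2f'%(st['time_s'],y0,st['tcp_pos'].round(4),st['ft_force'].round(1),st['finger_gap']*1e3,st['gripper_force'],st['joint_pos'][5]))
    print('roll %.2f  shift after roll %s  tilt %.2f deg'%(-d/5,(R2.T@e/.025).round(2),np.degrees(np.arccos(-R[2,2]))))
E
python3 -c "
from h import *
plan(.58,-.03,.30,95)"
```

```text
t 0.2 yaw 154.2 tcp [0.2503 0.5173 0.2157] F [ 0.5  0.8 -0.2] gap 85.6 gf 0 q6 -0.21
roll 11.83  shift after roll [-22.96  11.23  -3.39]  tilt 0.06 deg
```

```bash
python3 -m handwheel '[[[0,0,-1,1.5,85],[0,0,-2,3,85],[0,0,-3,4.5,85],[0,0,-3.4,6,85],[0,0,-3.4,7,85]]]'; python3 -m handwheel '[[[0,0,0,1.5,85],[0,0,0,3,85],[0,0,0,4.8,85],[0,0,0,4.8,85],[0,0,0,4.8,85]]]'; python3 -m handwheel '[[[-0.8,0.4,0,0,85],[-2.4,1.2,0,0,85],[-4,2,0,0,85],[-5.6,2.8,0,0,85],[-7.2,3.6,0,0,85]]]'; python3 -m handwheel '[[[-1.6,0.8,0,0,85],[-3.2,1.6,0,0,85],[-4.8,2.4,0,0,85],[-6.4,3.2,0,0,85],[-8,4,0,0,85]]]';python3 -m handwheel '[[[-1.6,0.8,0,0,85],[-3.2,1.6,0,0,85],[-4.8,2.4,0,0,85],[-6.4,3,0,0,85],[-7.5,3.5,0,0,85]]]'
python3 - <<'E'
from h import *
plan(.58,-.03,.30,95)
a=snap('wrist','w1'); b=snap('top','t1')
i=cv2.imread('pics/w1.png'); j=cv2.imread('pics/t1.png')
cv2.imwrite('pics/wt1.png',np.vstack([cv2.resize(i,(520,390)),cv2.resize(j[130:280,:],(520,152))]))
E
```

```text
time_s: 0.7
tcp_pos: [0.2511, 0.5184, 0.3037]
tool_rot: [0.0, 0.508, 0.861, 0.002]
ft_force: [-0.1, -0.6, 0.2]
finger_gap: 0.0851
gripper_force: 0.0
time_s: 1.2
tcp_pos: [0.2505, 0.5175, 0.3011]
tool_rot: [0.0, 0.673, 0.739, -0.0]
ft_force: [-0.5, 0.0, -0.2]
finger_gap: 0.0851
gripper_force: 0.0
time_s: 1.7
tcp_pos: [0.3569, 0.345, 0.3014]
tool_rot: [0.0, 0.673, 0.74, 0.0]
ft_force: [0.6, 0.3, 0.2]
finger_gap: 0.085
gripper_force: 0.0
time_s: 2.2
tcp_pos: [0.4747, 0.1546, 0.3015]
tool_rot: [0.0, 0.673, 0.74, 0.0]
ft_force: [0.3, 0.6, 0.0]
finger_gap: 0.0847
gripper_force: 0.0
time_s: 2.7
tcp_pos: [0.5788, -0.0254, 0.3011]
tool_rot: [0.0, 0.674, 0.739, -0.0]
ft_force: [0.2, 0.5, 0.4]
finger_gap: 0.0853
gripper_force: 0.0
t 2.7 yaw 95.3 tcp [ 0.5788 -0.0254  0.3011] F [0.2 0.5 0.4] gap 85.3 gf 0 q6 -0.34
roll 0.06  shift after roll [-0.19  0.03  0.04]  tilt 0.03 deg
```

View pics/wt1.png

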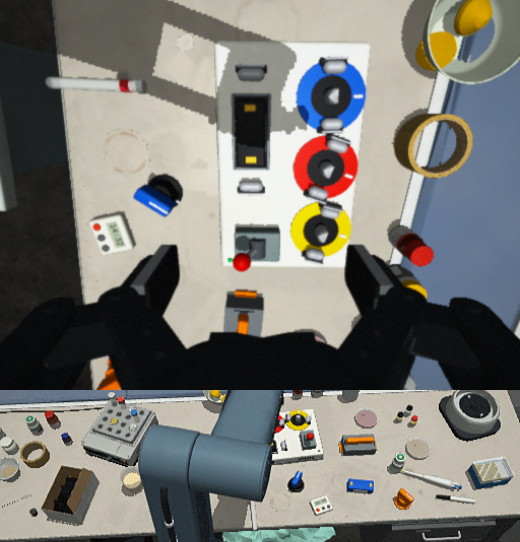

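```bash
cat >> h.py <<'E'
def masks(s):
    hsv=cv2.cvtColor(s['image'],cv2.COLOR_RGB2HSV); H,S,V=[hsv[...,i].astype(int) for i in range(3)]
    sat=(S>110)&(V>50)
    return dict(yel=sat&(abs(H-27)<8),blu=sat&(abs(H-112)<14),red=sat&((H<6)|(H>174)),gre=sat&(abs(H-62)<14),ora=sat&(abs(H-13)<6),white=(S<60)&(V>150),black=V<60)
def rect(P):
    (c,sz,a)=cv2.minAreaRect(P[:,:2].astype(np.float32)); b=cv2.boxPoints((c,sz,a)); e=max((b[1]-b[0],b[2]-b[1]),key=np.linalg.norm)
    return np.round(c,4),np.round(sorted(sz),3),round(np.degrees(np.arctan2(e[1],e[0]))%180,1)
def big(m):
    n,l,st,_=cv2.connectedComponentsWithStats(m.astype(np.uint8)); return l==1+np.argmax(st[1:,4])
E
cat > m1.py <<'E'
from h import *
s=snap('wrist'); W=world(s); M=masks(s); Z=W[...,2]
near=(W[...,0]>.4)&(W[...,0]<.85)&(abs(W[...,1])<.25)
d=big(M['white']&(abs(Z-.04)<.006)&near); print('deck z',np.median(Z[d]),rect(W[d]))
sp=near&(Z>.062)&(Z<.08)&(W[...,0]<.6)&(W[...,1]>-.06); print('spent',sp.sum(),rect(W[big(sp)]),np.median(Z[big(sp)]))
for c in ('blu','red','yel'):
    m=big(M[c]&near&(W[...,0]>.6)&(abs(Z-.043)<.006)); P=W[m]
    (u,v),rad=cv2.minEnclosingCircle(P[:,:2].astype(np.float32)); cen=np.array([u,v])
    rr=np.hypot(W[...,0]-u,W[...,1]-v)
    w=M['white']&(rr>.027)&(rr<.046)&(abs(Z-.043)<.004); Q=W[big(w)].mean(0) if w.any() else [0,0,0]
    st=(rr<.012)&(Z>.06); 
    cl=(rr>.024)&(rr<.055)&(Z>.05)&~M[c]; A=W[cl][:,:2]-cen; ang=np.degrees(np.angle(np.mean(np.exp(2j*np.arctan2(A[:,1],A[:,0])))))/2
    print(c,'circ',cen.round(4),round(rad,3),'z',np.median(P[:,2]).round(4),'dash',w.sum(),round(np.degrees(np.arctan2(Q[1]-v,Q[0]-u)),1),'shaft',W[st][:,:2].mean(0).round(4),W[st][:,2].max().round(3),'clips',cl.sum(),round(ang,1))
b=M['red']&near&(Z>.08); print('ball',np.nanmedian(W[b],0).round(3))
E
python3 m1.py
```

```text
deck z 0.04045194530012291 (array([ 0.6209, -0.0848]), array([0.208, 0.233]), np.float32(94.7))
spent 1994 (array([0.5581, 0.0139]), array([0.04 , 0.088]), np.float32(95.3)) 0.07023264692723184
blu circ [0.6645 0.0728] 0.048 z 0.0435 dash 26 6.3 shaft [0.6613 0.0717] 0.072 clips 678 -83.3
red circ [ 0.6728 -0.0266] 0.048 z 0.0435 dash 18 -14.2 shaft [ 0.6695 -0.0263] 0.071 clips 11464 -16.3
yel circ [ 0.6821 -0.1267] 0.049 z 0.0437 dash 15 -9.9 shaft [ 0.6777 -0.1246] 0.071 clips 520 81.0
ball [ 0.563 -0.151  0.117]
```

```bash
python3 -c "
from h import *
plan(.558,.0139,.06,95.3)"
```

```text
t 2.9 yaw 95.2 tcp [ 0.5783 -0.0243  0.3006] F [-0.6  0.9  1. ] gap 85.3 gf 0 q6 -0.34
roll -0.03  shift after roll [ 1.59 -0.66  9.63]  tilt 0.06 deg
```

```bash
python3 -m handwheel '[[[0.5,-0.2,1,0,60],[1.1,-0.4,2.5,0,60],[1.6,-0.66,4.2,0,60],[1.6,-0.66,6,0,60],[1.6,-0.66,7.6,0,60]]]' >/dev/null; python3 -m handwheel '[[[0,0,0.3,0,60],[0,0,0.3,0,60],[0,0,0.3,0,60],[0,0,0.3,0,60],[0,0,0.3,0,60]]]';  python3 -c "
from h import *
plan(.558,.0139,.06,95.3); s=snap('wrist','w2')"
```

```text
time_s: 3.85
tcp_pos: [0.5595, 0.0155, 0.106]
tool_rot: [0.002, 0.674, 0.738, 0.001]
ft_force: [0.1, -0.5, -0.4]
finger_gap: 0.0597
gripper_force: 0.0
t 3.9 yaw 95.2 tcp [0.5595 0.0155 0.106 ] F [ 0.1 -0.5 -0.4] gap 59.7 gf 0 q6 -0.27
roll -0.02  shift after roll [-0.06 -0.07  1.84]  tilt 0.21 deg
```

View pics/w2.png

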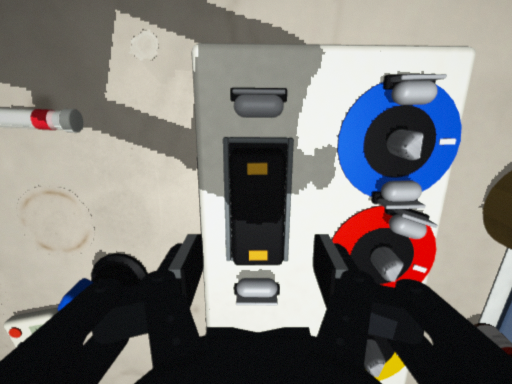

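```bash
python3 -m handwheel '[[[0,-0.05,0.5,0,60],[0,-0.05,1.0,0,60],[-0.05,-0.05,1.5,0,60],[-0.05,-0.05,1.84,0,60],[-0.05,-0.05,1.84,0,60]]]' ; python3 -m handwheel '[[[0,0,0,0,30],[0,0,0,0,30],[0,0,0,0,30],[0,0,0,0,30],[0,0,0,0,30]]]' ;python3 -m handwheel '[[[0,0,-0.4,0,30],[0,0,-1,0,30],[0,0,-2,0,30],[0,0,-3,0,30],[0,0,-4,0,30]]]'; python3 -c "
from h import *
W=world(snap('top'));s=snap('scene','s2');W=world(s);m=big(masks(s)['gre']&(W[...,0]>.35)); print(rect(W[m]),m.sum(), W[m].min(0),W[m].max(0))
plan(.5,.29,.15,95)"
```

```text
time_s: 4.4
tcp_pos: [0.5552, 0.0146, 0.0555]
tool_rot: [-0.002, 0.675, 0.738, -0.001]
ft_force: [0.3, -0.4, -0.1]
finger_gap: 0.0603
gripper_force: 0.0
time_s: 4.9
tcp_pos: [0.5571, 0.0144, 0.0581]
tool_rot: [0.0, 0.674, 0.738, 0.0]
ft_force: [-0.7, 0.2, -0.8]
finger_gap: 0.0299
gripper_force: 0.0
time_s: 5.4
tcp_pos: [0.5572, 0.0144, 0.1604]
tool_rot: [0.001, 0.674, 0.738, 0.0]
ft_force: [-0.3, 0.4, 0.1]
finger_gap: 0.0298
gripper_force: 0.0
(array([0.4319, 0.3137]), array([0.153, 0.158]), np.float32(84.8)) 1320 [ 0.3500795   0.22906423 -0.00323506] [0.51201938 0.3968702  0.03068306]
t 5.5 yaw 95.2 tcp [0.5601 0.0139 0.1636] F [ 0.5 -0.3  0.5] gap 30.4 gf 0 q6 -0.28
roll 0.04  shift after roll [11.21 -1.44  0.5 ]  tilt 0.53 deg
```

```bash
python3 - <<'E'
from h import *
s=snap('wrist','w3'); p=r.read_state()['tcp_pos']
for dz in (-.008,0,.011): c=s['R']@(p+[0,0,dz])+s['t']; print(c.round(3), s['fx']*c[0]/c[2]+s['cx'],s['fy']*c[1]/c[2]+s['cy'])
E
```

```text
[-0.     0.021  0.182] 257.08792152584516 225.073557048525
[-0.     0.024  0.174] 257.189592765051 230.28860460425253
[-0.     0.027  0.164] 257.3448788806956 238.25373303345958
```

View pics/w3.png

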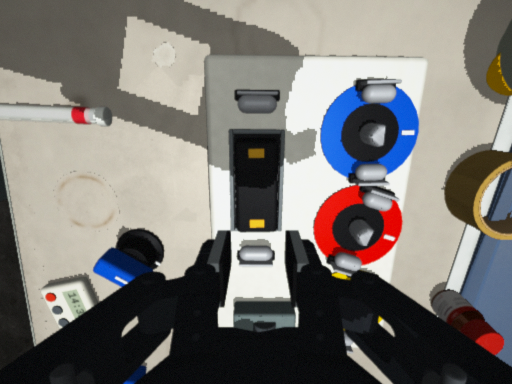

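```bash
python3 - <<'E'
from h import *
s=snap('wrist'); W=world(s); st=r.read_state(); print(st['tcp_pos'],st['finger_gap'])
for v in range(228,260,6):
  for u in (208,214,220,224,290,296,302): print((u,v),W[v,u].round(3),end=' ')
  print()
m=(W[...,2]>.06)&(W[...,2]<.08)&(abs(W[...,0]-.558)<.04)&(abs(W[...,1]-.014)<.06); print(rect(W[m]),np.median(W[m][:,2]))
E
```

```text
[0.55763289 0.01429    0.15952136] 0.029791245439641883
(208, 228) [ 0.504 -0.061  0.   ] (214, 228) [ 0.516 -0.042  0.04 ] (220, 228) [ 0.523 -0.041  0.04 ] (224, 228) [ 0.527 -0.041  0.04 ] (290, 228) [ 0.598 -0.035  0.04 ] (296, 228) [ 0.605 -0.034  0.041] (302, 228) [ 0.611 -0.033  0.041] 
(208, 234) [ 0.505 -0.069 -0.   ] (214, 234) [ 0.517 -0.049  0.039] (220, 234) [0.537 0.023 0.186] (224, 234) [0.539 0.023 0.187] (290, 234) [0.574 0.026 0.186] (296, 234) [0.577 0.026 0.186] (302, 234) [ 0.612 -0.04   0.042] 
(208, 240) [0.531 0.018 0.184] (214, 240) [0.535 0.023 0.193] (220, 240) [0.538 0.023 0.193] (224, 240) [0.54  0.023 0.193] (290, 240) [0.573 0.026 0.193] (296, 240) [0.576 0.026 0.192] (302, 240) [0.58  0.023 0.186] 
(208, 246) [0.532 0.018 0.192] (214, 246) [0.536 0.023 0.2  ] (220, 246) [0.539 0.023 0.199] (224, 246) [0.541 0.023 0.199] (290, 246) [0.572 0.026 0.2  ] (296, 246) [0.575 0.026 0.199] (302, 246) [0.577 0.027 0.2  ] 
(208, 252) [0.533 0.019 0.198] (214, 252) [0.537 0.023 0.205] (220, 252) [0.54  0.023 0.204] (224, 252) [0.541 0.023 0.204] (290, 252) [0.572 0.025 0.203] (296, 252) [0.574 0.026 0.205] (302, 252) [0.577 0.026 0.205] 
(208, 258) [0.535 0.023 0.21 ] (214, 258) [0.538 0.023 0.21 ] (220, 258) [0.54  0.023 0.21 ] (224, 258) [0.542 0.021 0.207] (290, 258) [0.572 0.022 0.204] (296, 258) [0.573 0.026 0.211] (302, 258) [0.576 0.026 0.21 ] 
(array([0.5585, 0.014 ]), array([0.041, 0.089]), np.float32(95.9)) 0.07028361783844315
```

```bash
cat > tips.py <<'E'
from h import *
def tips():
    s=snap('wrist'); W=world(s); p=r.read_state()['tcp_pos']; g=r.read_state()['finger_gap']
    c=(W-p)@yawx()[1]   # tool coords
    m=(abs(c[...,0])<.016)&(abs(abs(c[...,1])-g/2-.008)<.012)&(c[...,2]<.03)&(c[...,2]>-.06)
    for sg in (-1,1):
        q=c[m&(c[...,1]*sg>0)]; print('gap %.1f side %d n %d max tool z %s y %s'%(g*1e3,sg,len(q),np.percentile(q[:,2],[95,99,100]).round(4),np.percentile(q[:,1],[1,50,99]).round(4)))
tips()
E
python3 tips.py;  python3 -m handwheel '[[[0,0,0,0,60],[0,0,0,0,60],[0,0,0,0,60],[0,0,0,0,60],[0,0,0,0,60]]]' >/dev/null; python3 tips.py;  python3 -m handwheel '[[[0,0,0,0,85],[0,0,0,0,85],[0,0,0,0,85],[0,0,0,0,85],[0,0,0,0,85]]]' >/dev/null; python3 tips.py; python3 -c "
from h import *
plan(.558,.0139,.034,95.3)"
```

```text
gap 29.8 side -1 n 1476 max tool z [-0.0241 -0.02   -0.0164] y [-0.0319 -0.0172 -0.0151]
gap 29.8 side 1 n 1472 max tool z [-0.0244 -0.0198 -0.0179] y [0.0146 0.0166 0.0306]
gap 59.8 side -1 n 1766 max tool z [-0.0256 -0.0218 -0.0199] y [-0.0444 -0.0316 -0.0308]
gap 59.8 side 1 n 1762 max tool z [-0.0257 -0.0223 -0.0197] y [0.0287 0.0295 0.0422]
gap 85.0 side -1 n 1777 max tool z [-0.0322 -0.0296 -0.028 ] y [-0.0568 -0.0437 -0.0431]
gap 85.0 side 1 n 1768 max tool z [-0.0324 -0.0295 -0.0279] y [0.0411 0.0417 0.0549]
t 6.8 yaw 95.2 tcp [0.5568 0.0144 0.1578] F [ 1.   0.5 -0.6] gap 85.0 gf 0 q6 -0.28
roll -0.03  shift after roll [-0.02  0.04  4.95]  tilt 0.00 deg
```

```bash
python3 -m handwheel '[[[0,0,1,0,60],[0,0,2,0,60],[0,0,3,0,60],[0,0,4,0,60],[0,0,4.3,0,60]]]' >/dev/null; python3 -m handwheel '[[[0,0.03,0.1,0,60],[0,0.03,0.15,0,60],[0,0.03,0.2,0,60],[0,0.03,0.25,0,60],[0,0.03,0.3,0,60]]]'; python3 tips.py;python3 -c "
from h import *
plan(.558,.0139,.034,95.3)"
```

```text
time_s: 7.75
tcp_pos: [0.5582, 0.0144, 0.0435]
tool_rot: [0.001, 0.674, 0.738, 0.0]
ft_force: [-0.3, -0.1, 0.3]
finger_gap: 0.0599
gripper_force: 0.0
gap 60.2 side -1 n 2957 max tool z [0.0039 0.0065 0.0114] y [-0.0483 -0.0327 -0.0277]
gap 60.2 side 1 n 3056 max tool z [0.0034 0.0038 0.0046] y [0.0264 0.0322 0.0496]
t 7.8 yaw 95.2 tcp [0.5579 0.0144 0.0431] F [ 0.3  0.4 -0.4] gap 60.2 gf 0 q6 -0.28
roll -0.02  shift after roll [-0.02  0.    0.36]  tilt 0.04 deg
```

```bash
python3 -m handwheel '[[[0,0,0.1,0,60],[0,0,0.2,0,60],[0,0,0.3,0,60],[0,0,0.36,0,60],[0,0,0.36,0,60]]]'; python3 -m handwheel '[[[0,0,0,0,30],[0,0,0,0,30],[0,0,0,0,30],[0,0,0,0,30],[0,0,0,0,30]]]'
```

```text
time_s: 8.3
tcp_pos: [0.5573, 0.0145, 0.0334]
tool_rot: [-0.0, 0.674, 0.738, -0.0]
ft_force: [-0.1, -0.4, 0.1]
finger_gap: 0.0602
gripper_force: 0.0
time_s: 8.8
tcp_pos: [0.5581, 0.0144, 0.0342]
tool_rot: [0.0, 0.674, 0.738, 0.0]
ft_force: [0.1, -0.3, 3.9]
finger_gap: 0.039
gripper_force: 62.3
```

```bash
python3 -m handwheel '[[[0,0,-0.4,0,30],[0,0,-1,0,30],[0,0,-1.8,0,30],[0,0,-2.6,0,30],[0,0,-3.4,0,30]]]';  python3 - <<'E'
from h import *
plan(.432,.314,.12,90)
s=snap('scene'); W=world(s); m=(W[...,0]>.3)&(W[...,0]<.6)&(W[...,1]>.39)&(W[...,1]<.6)&(W[...,2]>.03)&(W[...,2]<.1)
n,l,st,c=cv2.connectedComponentsWithStats(m.astype(np.uint8))
for i in range(1,n):
    if st[i,4]>60: print(st[i],np.nanmedian(W[l==i],0).round(3),np.nanmin(W[l==i],0).round(3),np.nanmax(W[l==i],0).round(3))
E
```

```text
time_s: 9.3
tcp_pos: [0.5572, 0.0145, 0.1204]
tool_rot: [-0.0, 0.674, 0.738, -0.0]
ft_force: [0.7, -0.7, -2.0]
finger_gap: 0.0385
gripper_force: 62.0
t 9.3 yaw 95.2 tcp [0.5572 0.0145 0.1204] F [ 0.7 -0.7 -2. ] gap 38.5 gf 62 q6 -0.28
roll 1.04  shift after roll [11.98 -5.01  0.02]  tilt 0.02 deg
[144 113  48  44 998] [0.537 0.495 0.069] [0.412 0.444 0.03 ] [0.6   0.6   0.098]
```

```bash
python3 -m handwheel '[[[0.6,-0.2,0,0,30],[1.8,-0.6,0,0,30],[3.2,-1,0,0,30],[4.7,-1.5,0,0,30],[6.2,-2,0,0,30]]]' >/dev/null; python3 -m handwheel '[[[1.5,-0.5,0,0,30],[3,-1,0,0,30],[4.4,-1.4,0,0,30],[5.6,-1.7,0,0,30],[6.2,-1.9,0,0,30]]]'; python3 - <<'E'
from h import *
plan(.432,.314,.002)
s=snap('wrist'); W=world(s); m=big(masks(s)['gre']); print(rect(W[m]),m.sum(),W[m].min(0).round(3),W[m].max(0).round(3))
E
```

```text
time_s: 10.35
tcp_pos: [0.4296, 0.3167, 0.1178]
tool_rot: [-0.001, 0.674, 0.739, -0.001]
ft_force: [-0.3, -0.4, -0.8]
finger_gap: 0.0386
gripper_force: 62.0
t 10.3 yaw 95.3 tcp [0.4296 0.3167 0.1178] F [-0.3 -0.4 -0.8] gap 38.6 gf 62 q6 0.32
roll 0.00  shift after roll [-0.12  0.1   4.63]  tilt 0.14 deg
(array([0.4008, 0.3518]), array([0.106, 0.207]), np.float32(41.2)) 15362 [nan nan nan] [nan nan nan]
```

```bash
python3 -m handwheel '[[[0,0,1,0,30],[0,0,2.2,0,30],[0,0,3.4,0,30],[0,0,4.2,0,30],[0,0,4.4,0,30]]]'; python3 -m handwheel '[[[0,0,0.1,0,30],[0,0,0.2,0,30],[0,0,0.25,0,30],[0,0,0.3,0,30],[0,0,0.3,0,30]]]';python3 -m handwheel '[[[0,0,0,0,60],[0,0,0,0,60],[0,0,0,0,60],[0,0,0,0,60],[0,0,0,0,60]]]'; python3 -m handwheel '[[[0,0,-0.6,0,60],[0,0,-1.6,0,60],[0,0,-3,0,60],[0,0,-4.4,0,60],[0,0,-6,0,60]]]'; python3 - <<'E'
from h import *
plan(.565,.314,.12,163+180)
snap('wrist','w4')
E
```

```text
time_s: 10.9
tcp_pos: [0.4291, 0.3131, 0.0055]
tool_rot: [-0.001, 0.674, 0.738, -0.003]
ft_force: [0.0, 0.1, -1.7]
finger_gap: 0.0385
gripper_force: 61.9
time_s: 11.4
tcp_pos: [0.4329, 0.3146, 0.0018]
tool_rot: [0.0, 0.674, 0.738, 0.0]
ft_force: [0.3, -0.6, -1.5]
finger_gap: 0.0392
gripper_force: 61.9
time_s: 11.9
tcp_pos: [0.4326, 0.3144, 0.0014]
tool_rot: [0.0, 0.674, 0.738, 0.0]
ft_force: [-0.1, -0.5, -0.1]
finger_gap: 0.0596
gripper_force: 0.0
time_s: 12.4
tcp_pos: [0.432, 0.3141, 0.1532]
tool_rot: [-0.0, 0.674, 0.738, -0.0]
ft_force: [0.8, 0.4, -0.6]
finger_gap: 0.0598
gripper_force: 0.0
t 12.4 yaw 95.2 tcp [0.432  0.3141 0.1532] F [ 0.8  0.4 -0.6] gap 59.8 gf 0 q6 0.32
roll 22.43  shift after roll [ 5.09 -1.55  1.33]  tilt 0.03 deg
```

View pics/w4.png

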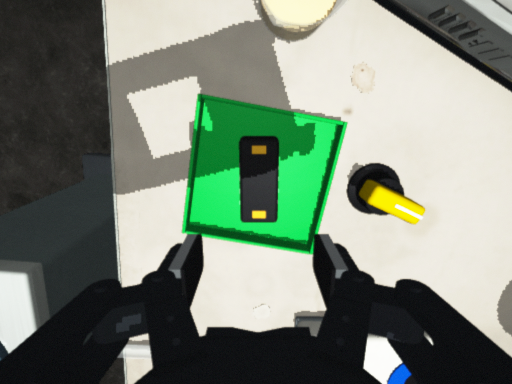

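```bash
cat > knob.py <<'E'
from h import *
def knob(c,box):
    s=snap('wrist'); W=world(s); M=masks(s); Z=W[...,2]
    near=(W[...,0]>box[0])&(W[...,0]<box[1])&(W[...,1]>box[2])&(W[...,1]<box[3])
    m=M[c]|M['white']; m=big(near&m&(Z>.056)&(Z<.068)); P=W[m]; cen,sz,a=rect(P)
    w=near&(Z>.056)&(Z<.068)&M['white']; q=W[w][:,:2].mean(0)-cen if w.any() else np.zeros(2)
    if q@[np.cos(np.radians(a)),np.sin(np.radians(a))]<0: a-=180
    sk=near&(Z<.010)&(Z>.003)&M['black']; 
    print(c,'wing top',cen,sz,'yaw of +x',a,'line off',q.round(3),w.sum(),'top z',np.median(P[:,2]).round(4)); return cen,a
E
python3 -c "
from knob import *
c,a=knob('yel',(.5,.65,.24,.38)); plan(*c,.12,a+180)"
```

```text
yel wing top [0.5625 0.3104] [0.02  0.055] yaw of +x -20.0 line off [ 0.012 -0.004] 98 top z 0.0622
t 12.5 yaw 95.2 tcp [0.4365 0.3163 0.1588] F [ 0.5 -0.4  0.7] gap 60.0 gf 0 q6 0.32
roll -12.96  shift after roll [-4.82  1.49  1.55]  tilt 0.70 deg
```

```bash
python3 -m handwheel '[[[0,0,0,-1.5,50],[0,0,0,-3,50],[0,0,0,-4.5,50],[0,0,0,-6,50],[0,0,0,-7.5,50]]]' >/dev/null; python3 -m handwheel '[[[0,0,0,-1.5,50],[0,0,0,-3,50],[0,0,0,-4.5,50],[0,0,0,-5.5,50],[0,0,0,-5.5,50]]]'; python3 -m handwheel '[[[-0.6,0.2,0.3,0,50],[-1.8,0.6,0.7,0,50],[-3.3,1,1.2,0,50],[-4.5,1.4,1.4,0,50],[-4.8,1.5,1.4,0,50]]]'; python3 - <<'E'
from knob import *
c,a=knob('yel',(.5,.65,.24,.38)); plan(*c,.024,a+180)
E
```

```text
time_s: 13.5
tcp_pos: [0.4324, 0.3144, 0.1517]
tool_rot: [0.0, 0.172, 0.985, 0.0]
ft_force: [0.3, 0.9, -0.6]
finger_gap: 0.0501
gripper_force: 0.0
time_s: 14.0
tcp_pos: [0.5605, 0.308, 0.1154]
tool_rot: [0.0, 0.174, 0.985, -0.0]
ft_force: [0.3, -0.1, 0.6]
finger_gap: 0.0501
gripper_force: 0.0
yel wing top [0.5629 0.3104] [0.02  0.055] yaw of +x -20.300003 line off [ 0.012 -0.004] 138 top z 0.0622
t 14.1 yaw 159.9 tcp [0.5603 0.3082 0.1159] F [ 0.8 -0.6  0.2] gap 49.9 gf 0 q6 -0.90
roll 0.05  shift after roll [-0.07  0.12  3.67]  tilt 0.02 deg
```

```bash
python3 -m handwheel '[[[0,0.1,0.8,0,50],[-0.05,0.1,1.8,0,50],[-0.05,0.1,2.8,0,50],[-0.05,0.1,3.4,0,50],[-0.05,0.1,3.67,0,50]]]'; python3 -m handwheel '[[[0,0,0,0,10],[0,0,0,0,10],[0,0,0,0,10],[0,0,0,0,10],[0,0,0,0,10]]]';  python3 -m handwheel '[[[0,0,-0.4,0,10],[0,0,-1.2,0,10],[0,0,-2.2,0,10],[0,0,-3.2,0,10],[0,0,-4.2,0,10]]]';python3 -c "
from h import *
plan(.60,-.127,.16,-9.7+180)"
```

```text
time_s: 14.55
tcp_pos: [0.5584, 0.3108, 0.0232]
tool_rot: [-0.001, 0.172, 0.985, -0.001]
ft_force: [0.5, 0.2, -0.8]
finger_gap: 0.0499
gripper_force: 0.0
time_s: 15.05
tcp_pos: [0.5611, 0.3113, 0.0259]
tool_rot: [0.001, 0.172, 0.985, 0.001]
ft_force: [0.2, 1.0, 5.3]
finger_gap: 0.0184
gripper_force: 61.8
time_s: 15.55
tcp_pos: [0.5599, 0.3107, 0.1309]
tool_rot: [-0.0, 0.172, 0.985, -0.0]
ft_force: [-0.8, 0.3, -1.1]
finger_gap: 0.0188
gripper_force: 61.0
t 15.6 yaw 160.2 tcp [0.5599 0.3107 0.1309] F [-0.8  0.3 -1.1] gap 18.8 gf 61 q6 -0.90
roll -2.03  shift after roll [ -4.53 -16.99  -1.16]  tilt 0.02 deg
```

```bash
python3 -m handwheel '[[[0,0,-0.5,-0.5,10],[0,0,-1.2,-1,10],[0,0,-1.9,-1.5,10],[0,0,-2.4,-2,10],[0,0,-2.4,-2,10]]]' >/dev/null;  python3 -m handwheel '[[[-0.2,-0.6,0,0,10],[-0.5,-2,0,0,10],[-0.9,-3.5,0,0,10],[-1.3,-5,0,0,10],[-1.7,-6.5,0,0,10]]]' >/dev/null;  python3 -m handwheel '[[[-0.4,-1.5,0,0,10],[-0.8,-3,0,0,10],[-1.2,-4.5,0,0,10],[-1.6,-6,0,0,10],[-2,-7.5,0,0,10]]]' >/dev/null;  python3 -m handwheel '[[[-0.4,-1.3,0,0,10],[-0.8,-2.3,0,0,10],[-0.8,-2.8,0,0,10],[-0.8,-3,0,0,10],[-0.8,-3,0,0,10]]]';python3 - <<'E'
from h import *
plan(.679,-.127,.16,-9.7+180); s=snap('wrist','w5')
i=cv2.imread('pics/w5.png')
W=world(s); M=masks(s); Z=W[...,2]
near=(W[...,0]>.6)&(W[...,0]<.76)&(W[...,1]>-.2)&(W[...,1]<-.06)
m=big(M['yel']&near&(abs(Z-.043)<.006)); P=W[m]; print(cv2.minEnclosingCircle(P[:,:2].astype(np.float32)),np.median(P[:,2]))
E
```

```text
time_s: 17.55
tcp_pos: [0.5976, -0.127, 0.1889]
tool_rot: [-0.001, 0.086, 0.996, 0.0]
ft_force: [-0.2, -0.5, -0.1]
finger_gap: 0.0188
gripper_force: 61.0
t 17.6 yaw 170.1 tcp [ 0.5976 -0.127   0.1889] F [-0.2 -0.5 -0.1] gap 18.8 gf 61 q6 -1.80
roll -0.04  shift after roll [-3.21  0.55  1.15]  tilt 0.09 deg
((0.666892409324646, -0.08669260144233704), 0.010415215976536274) 0.043445164802387116
```

View pics/w5.png

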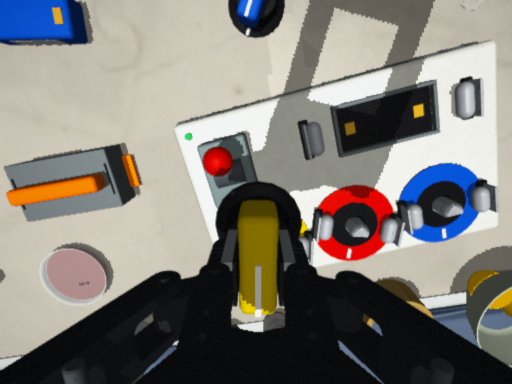

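```bash
python3 -m handwheel '[[[-0.4,0.1,0,0,10],[-1.2,0.2,0,0,10],[-2.2,0.4,0.3,0,10],[-3,0.55,0.8,0,10],[-3.24,0.6,1.4,0,10]]]' >/dev/null;  python3 -m handwheel '[[[0,0,0.6,0,10],[0,0,1.2,0,10],[0,0,1.7,0,10],[0,0,1.95,0,10],[0,0,1.95,0,10]]]';python3 - <<'E'
from h import *
plan(.6803,-.1264,.09,-9.7+180)
E
```

```text
time_s: 18.6
tcp_pos: [0.6798, -0.1259, 0.1045]
tool_rot: [-0.001, 0.086, 0.996, 0.0]
ft_force: [0.1, 0.3, -0.7]
finger_gap: 0.0186
gripper_force: 61.0
t 18.6 yaw 170.2 tcp [ 0.6798 -0.1259  0.1045] F [ 0.1  0.3 -0.7] gap 18.6 gf 61 q6 -1.75
roll -0.03  shift after roll [-0.02 -0.01  0.58]  tilt 0.13 deg
```

```bash
for i in 1 2; do :; done; python3 -m handwheel '[[[0,0,0.1,0,10],[0,0,0.2,0,10],[0,0,0.3,0,10],[0,0,0.4,0,10],[0,0,0.4,0,10]]]'; python3 -m handwheel '[[[0,0,0.1,0,10],[0,0,0.2,0,10],[0,0,0.3,0,10],[0,0,0.3,0,10],[0,0,0.3,0,10]]]' | grep -E "tcp_pos|ft"
```

```text
time_s: 19.1
tcp_pos: [0.6806, -0.126, 0.0954]
tool_rot: [-0.0, 0.086, 0.996, 0.0]
ft_force: [-0.0, -1.0, -0.6]
finger_gap: 0.0187
gripper_force: 61.0
tcp_pos: [0.6801, -0.1259, 0.0876]
ft_force: [-2.7, 0.1, -1.0]
```

```bash
python3 -m handwheel '[[[0,0,0.08,0,10],[0,0,0.16,0,10],[0,0,0.2,0,10],[0,0,0.24,0,10],[0,0,0.24,0,10]]]' | grep -E "tcp_pos|ft"; python3 -m handwheel '[[[0,0,0.06,0,10],[0,0,0.12,0,10],[0,0,0.16,0,10],[0,0,0.16,0,10],[0,0,0.16,0,10]]]' | grep -E "tcp_pos|ft|gap"
```

```text
tcp_pos: [0.6806, -0.1263, 0.0844]
ft_force: [-9.1, 0.5, 10.9]
tcp_pos: [0.6803, -0.1262, 0.0791]
ft_force: [-6.5, -0.3, 7.3]
finger_gap: 0.0189
```

```bash
python3 -m handwheel '[[[0.04,0,0.05,0,10],[0.06,0,0.1,0,10],[0.06,0,0.16,0,10],[0.06,0,0.2,0,10],[0.06,0,0.2,0,10]]]' | grep -E "tcp_pos|ft"; python3 -m handwheel '[[[0,0,0.06,0,10],[0,0,0.12,0,10],[0,0,0.16,0,10],[0,0,0.16,0,10],[0,0,0.16,0,10]]]' | grep -E "tcp_pos|ft|gap"
```

```text
tcp_pos: [0.6798, -0.1261, 0.0729]
ft_force: [0.5, -0.8, -2.4]
tcp_pos: [0.6794, -0.1257, 0.0691]
ft_force: [-0.9, -1.1, -2.0]
finger_gap: 0.0189
```

```bash
python3 -m handwheel '[[[0,0,0.04,0,10],[0,0,0.08,0,10],[0,0,0.08,0,10],[0,0,0.08,0,10],[0,0,0.08,0,10]]]' | grep -E "tcp_pos|ft"; python3 -m handwheel '[[[0,0,0.04,0,10],[0,0,0.08,0,10],[0,0,0.08,0,10],[0,0,0.08,0,10],[0,0,0.08,0,10]]]' | grep -E "tcp_pos|ft|gap"
```

```text
tcp_pos: [0.6796, -0.1257, 0.0689]
ft_force: [-4.2, 1.2, 7.8]
tcp_pos: [0.6796, -0.1257, 0.0689]
ft_force: [-9.8, 2.3, 17.9]
finger_gap: 0.0188
```

```bash
python3 -m handwheel '[[[0,0,-0.1,0,45],[0,0,-0.1,0,45],[0,0,-0.1,0,45],[0,0,-0.1,0,45],[0,0,-0.1,0,45]]]' | grep -E "tcp_pos|ft"; python3 -m handwheel '[[[0,0,-0.8,0,45],[0,0,-2,0,45],[0,0,-3.2,0,45],[0,0,-4.4,0,45],[0,0,-5,0,45]]]' | grep -E "tcp_pos|ft|gap"; python3 - <<'E'
from h import *
s=snap('wrist','w6'); W=world(s); M=masks(s); Z=W[...,2]; near=(abs(W[...,0]-.68)<.06)&(abs(W[...,1]+.127)<.06)
m=near&M['yel']&(Z>.08); print('yellow wing',rect(W[m]),np.median(W[m][:,2]),m.sum())
plan(.42,-.093,.15,150)
E
```

```text
tcp_pos: [0.6792, -0.1258, 0.0673]
ft_force: [0.2, -0.1, 0.7]
tcp_pos: [0.6807, -0.1263, 0.1961]
ft_force: [-0.1, -0.5, 0.7]
finger_gap: 0.0451
yellow wing (array([ 0.6745, -0.1149]), array([0.051, 0.075]), np.float32(120.4)) 0.10505600070208923 1182
t 23.6 yaw 170.2 tcp [ 0.6815 -0.1266  0.1979] F [ 1.6 -0.6  2.9] gap 44.8 gf 0 q6 -1.75
roll 4.04  shift after roll [ 9.74 -4.06  1.86]  tilt 0.39 deg
```

```bash
python3 -m handwheel '[[[0,0,0,1,50],[0,0,0,2,50],[0,0,0,3,50],[0,0,0,4,50],[0,0,0,4,50]]]' >/dev/null;  python3 -m handwheel '[[[0.5,-0.2,0,0,50],[1.8,-0.8,0,0,50],[3.3,-1.4,0,0,50],[4.9,-2,0,0,50],[6.5,-2.7,0,0,50]]]' >/dev/null;  python3 -m handwheel '[[[1.4,-0.6,0,0,50],[2.6,-1.1,0.5,0,50],[3.2,-1.3,1,0,50],[3.3,-1.4,1.6,0,50],[3.3,-1.4,1.8,0,50]]]' | grep tcp;python3 - <<'E'
from knob import *
c,a=knob('blu',(.36,.5,-.16,-.03)); plan(*c,.026,a+180)
E
```

```text
tcp_pos: [0.4142, -0.0922, 0.146]
blu wing top [ 0.4216 -0.0985] [0.02  0.055] yaw of +x -30.399994 line off [ 0.011 -0.007] 124 top z 0.0622
t 25.2 yaw 150.2 tcp [ 0.4146 -0.0924  0.146 ] F [-0.7  0.4 -1.5] gap 49.9 gf 0 q6 -1.55
roll 0.13  shift after roll [-0.38 -0.07  4.8 ]  tilt 0.16 deg
```

```bash
python3 -m handwheel '[[[-0.2,0,0.8,0,50],[-0.35,-0.05,1.8,0,50],[-0.38,-0.07,2.8,0,50],[-0.38,-0.07,3.4,0,50],[-0.38,-0.07,3.6,0,50]]]' >/dev/null;  python3 -c "
from knob import *
plan(.4216,-.0985,.026,149.6)"
```

```text
t 25.7 yaw 150.2 tcp [ 0.4227 -0.0987  0.0563] F [ 0.4 -0.5  0.5] gap 49.9 gf 0 q6 -1.56
roll 0.13  shift after roll [ 0.04 -0.01  1.21]  tilt 0.17 deg
```

```bash
python3 -m handwheel '[[[0.03,0,0.4,0.1,50],[0.03,0,0.8,0.1,50],[0.03,0,1.1,0.1,50],[0.03,0,1.2,0.1,50],[0.03,0,1.2,0.1,50]]]'|grep tcp; python3 -m handwheel '[[[0,0,0,0,10],[0,0,0,0,10],[0,0,0,0,10],[0,0,0,0,10],[0,0,0,0,10]]]';  python3 -m handwheel '[[[0,0,-0.4,0,10],[0,0,-1.2,0,10],[0,0,-2.2,0,10],[0,0,-3.2,0,10],[0,0,-4.2,0,10]]]' | grep -E 'tcp|ft|for';python3 -c "
from h import *
plan(.58,.0728,.19,6.4+180)"
```

```text
tcp_pos: [0.4224, -0.0987, 0.0276]
time_s: 26.7
tcp_pos: [0.4231, -0.099, 0.0283]
tool_rot: [0.001, 0.262, 0.965, -0.0]
ft_force: [0.1, 2.2, 5.7]
finger_gap: 0.0186
gripper_force: 59.2
tcp_pos: [0.4222, -0.0986, 0.134]
ft_force: [1.1, -0.2, -0.9]
gripper_force: 58.7
t 27.2 yaw 149.7 tcp [ 0.4222 -0.0986  0.134 ] F [ 1.1 -0.2 -0.9] gap 18.4 gf 59 q6 -1.55
roll -7.35  shift after roll [-7.04  6.11 -2.24]  tilt 0.02 deg
```

```bash
python3 -m handwheel '[[[0,0,-0.5,-1,10],[0,0,-1.2,-2.2,10],[0,0,-1.9,-3.6,10],[0,0,-2.2,-5,10],[0,0,-2.2,-5.2,10]]]' >/dev/null;  python3 -m handwheel '[[[0,0,0,-0.8,10],[0,0,0,-1.5,10],[0,0,0,-2.1,10],[0,0,0,-2.15,10],[0,0,0,-2.15,10]]]' >/dev/null;  python3 -m handwheel '[[[-0.6,0.5,0,0,10],[-2,1.7,0,0,10],[-3.5,3,0,0,10],[-5,4.3,0,0,10],[-6.5,5.6,0,0,10]]]' >/dev/null;python3 -c "
from h import *
plan(.6643,.0729,.11,6.4+180)"
```

```text
t 28.7 yaw -173.7 tcp [0.5694 0.0601 0.1875] F [-0.4 -2.1  0.2] gap 18.8 gf 59 q6 -1.78
roll -0.02  shift after roll [-3.83  0.08  3.1 ]  tilt 0.02 deg
```

```bash
python3 -m handwheel '[[[-0.8,0,0,0,10],[-2,0.05,0.3,0,10],[-3.2,0.08,0.9,0,10],[-3.83,0.08,1.6,0,10],[-3.83,0.08,2.3,0,10]]]' >/dev/null;  python3 -m handwheel '[[[0,0,0.4,0,10],[0,0,0.8,0,10],[0,0,0.8,0,10],[0,0,0.8,0,10],[0,0,0.8,0,10]]]' >/dev/null;python3 -c "
from h import *
plan(.6643,.0729,.09,6.4+180)"
```

```text
t 29.7 yaw -173.6 tcp [0.664  0.0711 0.1116] F [-0.2 -0.3  0.7] gap 18.7 gf 59 q6 -1.75
roll 0.00  shift after roll [-0.02  0.07  0.87]  tilt 0.12 deg
```

```bash
python3 -m handwheel '[[[0,0.07,0.1,0,10],[0,0.07,0.2,0,10],[0,0.07,0.3,0,10],[0,0.07,0.4,0,10],[0,0.07,0.4,0,10]]]'|grep -E 'tcp|ft'; python3 -m handwheel '[[[0,0,0.1,0,10],[0,0,0.2,0,10],[0,0,0.3,0,10],[0,0,0.3,0,10],[0,0,0.3,0,10]]]' | grep -E "tcp_pos|ft"
```

```text
tcp_pos: [0.6627, 0.073, 0.0997]
ft_force: [0.8, 0.4, 0.3]
tcp_pos: [0.6638, 0.0729, 0.0929]
ft_force: [2.8, 0.5, -1.1]
```

```bash
python3 -m handwheel '[[[-0.02,0,0.1,0,10],[-0.03,0,0.2,0,10],[-0.03,0,0.24,0,10],[-0.03,0,0.28,0,10],[-0.03,0,0.28,0,10]]]'|grep -E 'tcp|ft'; python3 -m handwheel '[[[0,0,0.06,0,10],[0,0,0.12,0,10],[0,0,0.16,0,10],[0,0,0.16,0,10],[0,0,0.16,0,10]]]' | grep -E "tcp_pos|ft"
```

```text
tcp_pos: [0.6644, 0.0729, 0.0872]
ft_force: [-0.6, 0.1, 7.3]
tcp_pos: [0.6645, 0.0729, 0.0824]
ft_force: [2.6, 0.3, 5.3]
```

```bash
python3 -m handwheel '[[[0,0,0.05,0,10],[0,0,0.1,0,10],[0,0,0.16,0,10],[0,0,0.16,0,10],[0,0,0.16,0,10]]]'|grep -E 'tcp|ft'
```

```text
tcp_pos: [0.664, 0.073, 0.0773]
ft_force: [3.3, -0.8, 0.3]
```

```bash
python3 -m handwheel '[[[0,0,0.06,0,10],[0,0,0.12,0,10],[0,0,0.18,0,10],[0,0,0.2,0,10],[0,0,0.2,0,10]]]'|grep -E 'tcp|ft'; python3 -m handwheel '[[[0,0,0.04,0,10],[0,0,0.08,0,10],[0,0,0.1,0,10],[0,0,0.1,0,10],[0,0,0.1,0,10]]]' | grep -E "tcp_pos|ft"
```

```text
tcp_pos: [0.6639, 0.0729, 0.0722]
ft_force: [4.7, -1.1, -1.6]
tcp_pos: [0.6641, 0.0732, 0.0714]
ft_force: [1.4, -0.6, 6.2]
```

```bash
python3 -m handwheel '[[[0,0,0.04,0,10],[0,0,0.08,0,10],[0,0,0.08,0,10],[0,0,0.08,0,10],[0,0,0.08,0,10]]]' | grep -E "tcp_pos|ft"; python3 -m handwheel '[[[0,0,-0.1,0,45],[0,0,-0.1,0,45],[0,0,-0.1,0,45],[0,0,-0.1,0,45],[0,0,-0.1,0,45]]]' | grep -E "tcp_pos|ft"; python3 -m handwheel '[[[0,0,-0.8,0,60],[0,0,-2,0,60],[0,0,-3.2,0,60],[0,0,-4.4,0,60],[0,0,-5,0,60]]]' | grep -E "tcp_pos|ft|gap"; python3 - <<'E'
from h import *
s=snap('wrist','w7'); W=world(s); M=masks(s); Z=W[...,2]; near=(abs(W[...,0]-.664)<.05)&(abs(W[...,1]-.073)<.05)
m=near&M['blu']&(Z>.095); print('blue wing',rect(W[m]),np.median(W[m][:,2]),m.sum())
s=snap('top'); W=world(s); M=masks(s);Z=W[...,2]
m=(abs(W[...,0]-.41)<.1)&(abs(W[...,1]+.32)<.1)&(Z>.024)&(Z<.036)&(M['blu']|M['white']); print('pack',rect(W[big(m)]),m.sum())
plan(.402,-.323,.15,170)
E
```

```text
tcp_pos: [0.6642, 0.0732, 0.0713]
ft_force: [-4.7, -0.6, 17.8]
tcp_pos: [0.6633, 0.0731, 0.0701]
ft_force: [0.5, 0.5, 0.1]
tcp_pos: [0.6651, 0.073, 0.1989]
ft_force: [0.5, 0.5, 0.9]
finger_gap: 0.0598
blue wing (array([0.6622, 0.0725]), array([0.019, 0.055]), np.float32(6.4)) 0.10504320945029368 1065
pack (array([ 0.4253, -0.2804]), array([0.044, 0.088]), np.float32(80.4)) 195
t 34.8 yaw -173.6 tcp [0.6654 0.073  0.1985] F [-0.1  0.1 -0.2] gap 60.1 gf 0 q6 -1.75
roll 3.29  shift after roll [  7.63 -17.43   1.92]  tilt 0.27 deg
```

```bash
python3 -m handwheel '[[[0,0,0,1.5,60],[0,0,0,3.1,60],[0,0,0,4.7,60],[0,0,0,6.3,60],[0,0,0,7.9,60]]]' >/dev/null;  python3 -m handwheel '[[[0,0,0,1.6,60],[0,0,0,3.2,60],[0,0,0,4.8,60],[0,0,0,6.4,60],[0,0,0,8,60]]]' >/dev/null;  python3 -m handwheel '[[[0,0,0,1.6,60],[0,0,0,3.2,60],[0,0,0,4.8,60],[0,0,0,5.3,60],[0,0,0,5.3,60]]]' >/dev/null; python3 -c "
from h import *
plan(.425,-.28,.15,80.4)"
```

```text
t 36.3 yaw 80.4 tcp [0.6627 0.0731 0.1931] F [-0.1  0.1 -0.3] gap 60.2 gf 0 q6 0.10
roll 0.00  shift after roll [-15.51  -7.01   1.76]  tilt 0.22 deg
```

```bash
python3 -m handwheel '[[[-1,-0.4,0,0,60],[-2.6,-1.1,0,0,60],[-4.2,-1.9,0,0,60],[-5.8,-2.6,0,0,60],[-7.4,-3.3,0,0,60]]]' >/dev/null;  python3 -m handwheel '[[[-1.6,-0.7,0,0,60],[-3.2,-1.5,0,0,60],[-4.8,-2.2,0,0,60],[-6.4,-3,0,0,60],[-7.2,-3.3,0.5,0,60]]]' >/dev/null;  python3 -m handwheel '[[[-0.6,-0.3,0.5,0,60],[-0.9,-0.4,1.2,0,60],[-0.9,-0.4,1.5,0,60],[-0.9,-0.4,1.5,0,60],[-0.9,-0.4,1.5,0,60]]]' |grep tcp; python3 - <<'E'
from h import *
s=snap('wrist','w8'); W=world(s); M=masks(s);Z=W[...,2]
m=big((abs(W[...,0]-.425)<.1)&(abs(W[...,1]+.28)<.1)&(Z>.024)&(Z<.036)); c,sz,a=rect(W[m]); print('pack',c,sz,a,m.sum(),np.median(Z[m]))
plan(*c,-.004,a)
E
```

```text
tcp_pos: [0.4271, -0.2794, 0.1458]
pack [ 0.4225 -0.2834] [0.04  0.089] 81.3 3303 0.030255030895575477
t 37.9 yaw 80.5 tcp [ 0.4274 -0.2796  0.1462] F [-0.4  0.   0. ] gap 59.9 gf 0 q6 -0.65
roll -0.16  shift after roll [-0.18 -0.18  6.01]  tilt 0.03 deg
```

View pics/w8.png

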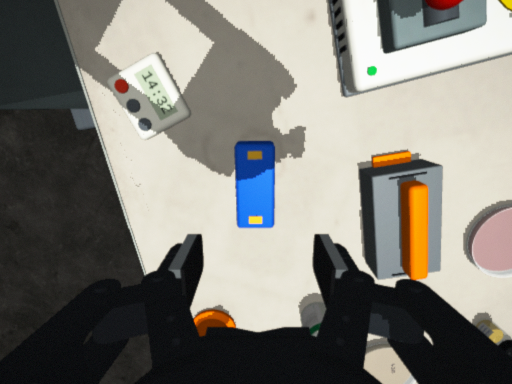

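```bash
python3 -m handwheel '[[[-0.1,-0.1,1,-0.1,60],[-0.18,-0.18,2.2,-0.16,60],[-0.18,-0.18,3.6,-0.16,60],[-0.18,-0.18,4.8,-0.16,60],[-0.18,-0.18,5.2,-0.16,60]]]' >/dev/null;  python3 -c "
from h import *
plan(.4225,-.2834,-.005,81.3)"
```

```text
t 38.4 yaw 81.3 tcp [ 0.4208 -0.2819  0.0137] F [0.4 1.3 0.2] gap 60.0 gf 0 q6 -0.67
roll -0.00  shift after roll [-0.05  0.08  0.75]  tilt 0.22 deg
```

```bash
python3 -m handwheel '[[[-0.05,0.04,0.3,0,60],[-0.05,0.04,0.5,0,60],[-0.05,0.04,0.7,0,60],[-0.05,0.04,0.75,0,60],[-0.05,0.04,0.75,0,60]]]' |grep -E "tcp|ft";  python3 -m handwheel '[[[0,0,0,0,30],[0,0,0,0,30],[0,0,0,0,30],[0,0,0,0,30],[0,0,0,0,30]]]';  python3 -m handwheel '[[[0,0,-0.4,0,30],[0,0,-1.2,0,30],[0,0,-2.4,0,30],[0,0,-4,0,30],[0,0,-5.6,0,30]]]'|grep -E "tcp|ft"; python3 -c "
from h import *
plan(.5581,.0139,.15,95.3)"
```

```text
tcp_pos: [0.4228, -0.2853, -0.0025]
ft_force: [0.0, 0.1, -0.7]
time_s: 39.35
tcp_pos: [0.423, -0.2856, -0.0021]
tool_rot: [0.001, 0.759, 0.651, 0.0]
ft_force: [-0.6, -0.4, 6.3]
finger_gap: 0.0385
gripper_force: 61.6
tcp_pos: [0.4218, -0.2843, 0.1382]
ft_force: [0.9, -0.9, -1.4]
t 39.9 yaw 81.2 tcp [ 0.4218 -0.2843  0.1382] F [ 0.9 -0.9 -1.4] gap 38.5 gf 61 q6 -0.67
roll -2.82  shift after roll [11.37  6.53 -0.47]  tilt 0.10 deg
```

```bash
python3 -m handwheel '[[[0,0,-0.4,-0.7,30],[0,0,-0.8,-1.4,30],[0,0,-1.2,-2.1,30],[0,0,-1.3,-2.8,30],[0,0,-1.3,-2.8,30]]]' >/dev/null; python3 -m handwheel '[[[0.8,0.4,0,0,30],[2,1.2,0,0,30],[3.4,2,0,0,30],[4.8,2.8,0,0,30],[6.2,3.6,0,0,30]]]' >/dev/null; python3 -m handwheel '[[[1.4,0.8,0,0,30],[2.8,1.6,0,0,30],[4.2,2.4,0,0,30],[5,2.8,0,0,30],[5.1,2.9,0,0,30]]]' | grep tcp; python3 -c "
from h import *
plan(.558,.0122,.06,95.3)"
```

```text
tcp_pos: [0.5585, 0.0139, 0.169]
t 41.4 yaw 95.3 tcp [0.5585 0.0139 0.169 ] F [-0.4 -0.2 -1.4] gap 38.6 gf 61 q6 -0.28
roll 0.00  shift after roll [-0.07 -0.02  4.36]  tilt 0.08 deg
```

```bash
python3 -m handwheel '[[[-0.05,0,0.8,0,30],[-0.05,-0.02,1.8,0,30],[-0.05,-0.02,2.8,0,30],[-0.05,-0.02,3.8,0,30],[-0.05,-0.02,4.3,0,30]]]' >/dev/null; python3 -m handwheel '[[[0,0,0.2,0,30],[0,0,0.4,0,30],[0,0,0.6,0,30],[0,0,0.7,0,30],[0,0,0.7,0,30]]]' | grep -E "tcp|ft"; python3 -c "
from h import *
plan(.558,.0122,.038,95.3)"
```

```text
tcp_pos: [0.5583, 0.0098, 0.0447]
ft_force: [-0.7, 0.1, -1.5]
t 42.4 yaw 95.2 tcp [0.5583 0.0098 0.0447] F [-0.7  0.1 -1.5] gap 38.3 gf 61 q6 -0.29
roll -0.02  shift after roll [ 0.1  -0.    0.27]  tilt 0.02 deg
```

```bash
python3 -m handwheel '[[[0.08,0,0.05,0,30],[0.08,0,0.1,0,30],[0.08,0,0.16,0,30],[0.08,0,0.22,0,30],[0.08,0,0.25,0,30]]]' | grep -E "tcp|ft"; python3 -m handwheel '[[[0,0,0,0,56],[0,0,0,0,56],[0,0,0,0,56],[0,0,0,0,56],[0,0,0,0,56]]]'| grep -E "tcp|ft";  python3 -m handwheel '[[[0,0,-0.6,0,56],[0,0,-1.6,0,60],[0,0,-3,0,60],[0,0,-4.6,0,60],[0,0,-6,0,60]]]'|grep tcp; python3 - <<'E'
from h import *
s=snap('wrist'); W=world(s); Z=W[...,2]; M=masks(s)
sp=(Z>.062)&(Z<.08)&(abs(W[...,0]-.558)<.05)&(abs(W[...,1]-.014)<.07)&(M['blu']|M['yel']|M['ora']); print('pack',rect(W[big(sp)]),np.median(Z[big(sp)]))
s=snap('top'); W=world(s); Z=W[...,2]; M=masks(s); m=(abs(W[...,0]-.57)<.1)&(abs(W[...,1]+.342)<.1)&(Z>.05)&(Z<.07)&M['ora']; print('rib',rect(W[big(m)]),m.sum())
plan(.573,-.343,.16,91)
E
```

```text
tcp_pos: [0.5579, 0.0118, 0.0381]
ft_force: [0.0, 0.4, -1.4]
tcp_pos: [0.5581, 0.0118, 0.0384]
ft_force: [1.0, 0.8, 0.9]
tcp_pos: [0.5583, 0.0118, 0.1915]
pack (array([0.5568, 0.0137]), array([0.04 , 0.088]), np.float32(95.2)) 0.07028233071836978
rib (array([ 0.5726, -0.3426]), array([0.025, 0.098]), np.float32(90.3)) 135
t 44.0 yaw 95.2 tcp [0.5618 0.0112 0.1958] F [ 0.9  0.  -0.4] gap 60.0 gf 0 q6 -0.28
roll 0.85  shift after roll [-14.17   0.18   1.48]  tilt 0.68 deg
```

```bash
python3 -m handwheel '[[[-0.8,0,0,0.3,50],[-2.2,0,0,0.6,50],[-3.8,0,0,0.85,50],[-5.4,0.05,0,0.85,50],[-7,0.05,0,0.85,50]]]' >/dev/null;  python3 -m handwheel '[[[-1.6,0,0,0,50],[-3.2,0,0,0,50],[-4.8,0,0,0,50],[-6.2,0.1,0.5,0,50],[-7.1,0.1,1.2,0,50]]]'|grep tcp; python3 - <<'E'
from h import *
s=snap('wrist','w9'); W=world(s); Z=W[...,2]; M=masks(s); m=(abs(W[...,0]-.57)<.1)&(abs(W[...,1]+.342)<.1)&(Z>.055)&(Z<.066)&M['ora']; c,sz,a=rect(W[big(m)]); print('rib',c,sz,a,np.median(Z[big(m)]))
m=(abs(W[...,0]-.57)<.1)&(abs(W[...,1]+.342)<.1)&(Z>.012)&(Z<.066); print('all',rect(W[big(m)]))
plan(*c,.026,a)
E
```

```text
tcp_pos: [0.581, -0.3431, 0.1595]
rib [ 0.5712 -0.3469] [0.018 0.098] 89.8 0.05995148741707147
all (array([ 0.5709, -0.3477]), array([0.068, 0.118]), np.float32(90.2))
t 45.0 yaw 90.8 tcp [ 0.5787 -0.3446  0.1549] F [-3.5 -0.4 -1.7] gap 50.3 gf 0 q6 -0.72
roll 0.19  shift after roll [-0.09 -0.29  5.16]  tilt 0.14 deg
```

View pics/w9.png

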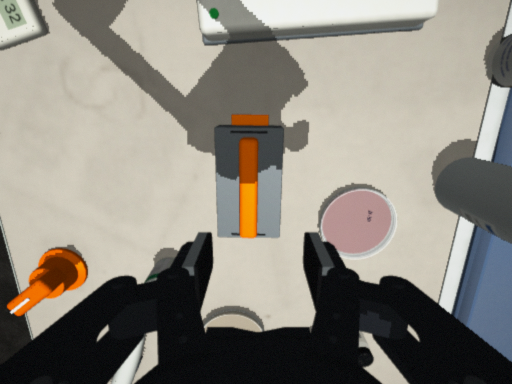

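```bash
python3 -m handwheel '[[[0,-0.1,0.8,0.1,50],[-0.09,-0.29,1.8,0.19,50],[-0.09,-0.29,2.8,0.19,50],[-0.09,-0.29,3.8,0.19,50],[-0.09,-0.29,4.2,0.19,50]]]' >/dev/null;  python3 -c "
from h import *
plan(.5712,-.347,.026,90)"
```

```text
t 45.5 yaw 90.0 tcp [ 0.5717 -0.3405  0.0503] F [ 0.6  0.5 -0.9] gap 49.8 gf 0 q6 -0.72
roll 0.00  shift after roll [-0.26 -0.02  0.97]  tilt 0.29 deg
```

```bash
python3 -m handwheel '[[[-0.1,-0.02,0.3,0,50],[-0.15,-0.02,0.6,0,50],[-0.15,-0.02,0.8,0,50],[-0.15,-0.02,0.95,0,50],[-0.15,-0.02,0.95,0,50]]]' | grep -E "tcp|ft"; python3 -m handwheel '[[[0,0,0,0,8],[0,0,0,0,8],[0,0,0,0,8],[0,0,0,0,8],[0,0,0,0,8]]]';  python3 -m handwheel '[[[0,0,-0.4,0,8],[0,0,-1.2,0,8],[0,0,-2.4,0,8],[0,0,-4,0,8],[0,0,-5.6,0,8]]]'|grep -E "tcp|ft"; python3 -c "
from h import *
plan(.558,.0139,.166,95.3)"
```

```text
tcp_pos: [0.5729, -0.3459, 0.0295]
ft_force: [0.0, 0.1, 0.4]
time_s: 46.5
tcp_pos: [0.5732, -0.3461, 0.0302]
tool_rot: [0.0, 0.707, 0.707, -0.0]
ft_force: [-0.7, 0.5, 4.3]
finger_gap: 0.0164
gripper_force: 61.2
tcp_pos: [0.5725, -0.3454, 0.1706]
ft_force: [0.7, 0.6, 0.1]
t 47.0 yaw 90.0 tcp [ 0.5725 -0.3454  0.1706] F [0.7 0.6 0.1] gap 16.3 gf 61 q6 -0.72
roll -1.06  shift after roll [14.36  0.75  0.2 ]  tilt 0.08 deg
```

```bash
python3 -m handwheel '[[[0,0,-0.4,-0.3,8],[0,0,-1,-0.6,8],[0,0,-1.6,-0.9,8],[0,0,-1.8,-1.06,8],[0,0,-1.8,-1.06,8]]]' >/dev/null; python3 -m handwheel '[[[0.6,0,0,0,8],[1.8,0,0,0,8],[3.2,0.1,0,0,8],[4.7,0.2,0,0,8],[6.2,0.3,0,0,8]]]' >/dev/null; python3 -m handwheel '[[[1.4,0.1,0,0,8],[2.6,0.2,0,0,8],[3.6,0.3,0,0,8],[4.1,0.4,0,0,8],[4.1,0.4,0,0,8]]]' |grep tcp; python3 - <<'E'
from h import *
plan(.558,.0139,.166,95.3)
s=snap('wrist','w10'); W=world(s); np.save('w10.npy',W); Z=W[...,2]
a=np.radians(5.2); ex=np.array([np.cos(a),np.sin(a)]); ey=np.array([-ex[1],ex[0]])
D=W[...,:2]-[.558,.0139]; lx=D@ex; ly=D@ey
near=(abs(lx)<.05)&(abs(ly)<.1)
m=near&(Z>.0445)&(Z<.051)&(abs(lx)<.035)&(abs(ly)<.062); print('rim lx',np.percentile(lx[m],[0,1,50,99,100]).round(4),'ly',np.percentile(ly[m],[0,1,99,100]).round(4),m.sum())
for sg in (-1,1):
    c=near&(abs(lx)<.03)&(sg*ly>.058)&(Z>.047); print('clip',sg,c.sum(),np.nanmean(lx[c]).round(4),np.percentile(ly[c],[1,50,99]).round(4),Z[c].max().round(4))
E
```

```text
tcp_pos: [0.566, -0.0858, 0.2138]
t 48.5 yaw 95.5 tcp [ 0.566  -0.0858  0.2138] F [-0.1 -0.3 -1.5] gap 16.2 gf 61 q6 -0.45
roll 0.03  shift after roll [4.   0.05 1.92]  tilt 0.08 deg
rim lx [-0.0264 -0.0262  0.0088  0.0276  0.0279] ly [-0.0351 -0.034   0.052   0.0522] 831
clip -1 25998 -0.0007 [-0.0988 -0.0841 -0.0592] 0.329
clip 1 291 0.0014 [0.0673 0.0699 0.0732] 0.0604
```

View pics/w10.png

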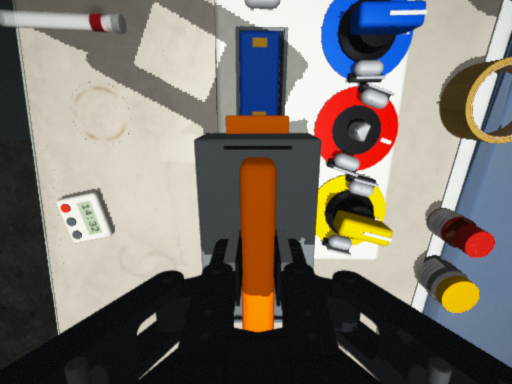

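```bash
python3 - <<'E'
from h import *
W=np.load('w10.npy'); p=np.array([.566,-.0858,.2138]); a=np.radians(95.5)
tx=np.array([np.cos(a),np.sin(a)]); ty=np.array([np.sin(a),-np.cos(a)])
D=W[...,:2]-p[:2]; x=D@tx; y=D@ty; z=W[...,2]-(p[2]-.0303)
m=(z>.03)&(z<.045)&(abs(y)<.05)&(x>0)&(x<.1); print('hood top y',np.percentile(y[m],[1,99]).round(4),'x max',np.percentile(x[m],[99,99.9]).round(4),'z',np.median(z[m]).round(4))
m=(z>.055)&(z<.066)&(abs(y)<.03)&(x>0); print('rib y',np.percentile(y[m],[1,99]).round(4),'x',np.percentile(x[m],[99.5]).round(4),np.median(z[m]).round(4))
m=(z>-.02)&(z<.03)&(abs(y)<.04)&(x>.05)&(x<.09); print('tab x',np.percentile(x[m],[1,50,95,99]).round(4),np.percentile(z[m],[1,50,99]).round(4))
u=m&(x>.03)&(x<.05)
E
```

```text
hood top y [-0.0343  0.032 ] x max [0.0575 0.0576] z 0.0387
rib y [-0.0207  0.0188] x [0.0484] 0.0604
tab x [0.0573 0.0608 0.0676 0.0682] [0.0039 0.007  0.0297]
```

```bash
python3 -m handwheel '[[[0.6,0,0,0,8],[1.6,0,0,0,8],[2.8,-0.05,0,0,8],[3.8,-0.1,0,0,8],[4.1,-0.1,0.3,0,8]]]' >/dev/null; python3 -m handwheel '[[[0,0,0.8,0,8],[0,0,1.8,0,8],[0,0,2.8,0,8],[0,0,3.4,0,8],[0,0,3.4,0,8]]]' |grep -E "tcp|ft"; python3 -c "
from h import *
plan(.5594,.0148,.1,95.2)"
```

```text
tcp_pos: [0.5526, 0.0135, 0.1192]
ft_force: [0.8, -0.4, -1.7]
t 49.5 yaw 95.3 tcp [0.5526 0.0135 0.1192] F [ 0.8 -0.4 -1.7] gap 16.5 gf 61 q6 -0.28
roll 0.01  shift after roll [0.02 0.28 0.77]  tilt 0.30 deg
```

```bash
python3 -m handwheel '[[[0,0.1,0.1,0,8],[0,0.1,0.1,0,8],[0,0.1,0.1,0,8],[0,0.1,0.1,0,8],[0,0.1,0.1,0,8]]]' |grep -E "tcp|ft"; python3 -c "
from h import *
plan(.5594,.0148,.1,95.2)"
```

```text
tcp_pos: [0.5574, 0.0141, 0.1202]
ft_force: [-0.1, -0.4, -1.5]
t 50.0 yaw 95.3 tcp [0.5574 0.0141 0.1202] F [-0.1 -0.4 -1.5] gap 16.3 gf 61 q6 -0.28
roll 0.03  shift after roll [0.02 0.08 0.81]  tilt 0.06 deg
```

```bash
python3 -m handwheel '[[[0.02,0.08,0.2,0,8],[0.02,0.08,0.4,0,8],[0.02,0.08,0.6,0,8],[0.02,0.08,0.8,0,8],[0.02,0.08,0.8,0,8]]]' |grep -E "tcp|ft";python3 -m handwheel '[[[0,0,0.12,0,8],[0,0,0.24,0,8],[0,0,0.36,0,8],[0,0,0.4,0,8],[0,0,0.4,0,8]]]' |grep -E "tcp|ft"
```

```text
tcp_pos: [0.5581, 0.015, 0.0983]
ft_force: [-0.4, 0.1, -0.6]
tcp_pos: [0.5588, 0.0149, 0.0893]
ft_force: [0.2, -0.2, -0.7]
```

```bash
python3 -m handwheel '[[[0,0,0.08,0,8],[0,0,0.16,0,8],[0,0,0.24,0,8],[0,0,0.24,0,8],[0,0,0.24,0,8]]]' |grep -E "tcp|ft|gap";python3 -m handwheel '[[[0,0,0.06,0,8],[0,0,0.12,0,8],[0,0,0.18,0,8],[0,0,0.18,0,8],[0,0,0.18,0,8]]]' |grep -E "tcp|ft|gap"
```

```text
tcp_pos: [0.56, 0.0149, 0.0847]
ft_force: [-0.4, 0.7, 5.2]
finger_gap: 0.0162
tcp_pos: [0.56, 0.0149, 0.0797]
ft_force: [3.1, 2.3, 2.0]
finger_gap: 0.0162
```

```bash
python3 -m handwheel '[[[0,0,0.06,0,8],[0,0,0.12,0,8],[0,0,0.18,0,8],[0,0,0.2,0,8],[0,0,0.2,0,8]]]' |grep -E "tcp|ft|gap";python3 -m handwheel '[[[0,0,0.06,0,8],[0,0,0.12,0,8],[0,0,0.18,0,8],[0,0,0.18,0,8],[0,0,0.18,0,8]]]' |grep -E "tcp|ft|gap"
```

```text
tcp_pos: [0.5582, 0.0149, 0.0729]
ft_force: [2.8, 1.0, -4.7]
finger_gap: 0.0163
tcp_pos: [0.5579, 0.0149, 0.0702]
ft_force: [-5.7, 0.4, 7.4]
finger_gap: 0.0164
```

Seated at the expected height; one firmer push, then release and check heights.

```bash
python3 -m handwheel '[[[0,0,0.04,0,8],[0,0,0.08,0,8],[0,0,0.1,0,8],[0,0,0.1,0,8],[0,0,0.1,0,8]]]' |grep -E "tcp|ft|gap"; python3 -m handwheel '[[[0,0,-0.14,0,40],[0,0,-0.14,0,40],[0,0,-0.14,0,40],[0,0,-0.14,0,40],[0,0,-0.14,0,40]]]' | grep -E "tcp_pos|ft"; python3 -m handwheel '[[[0,0,-0.8,0,40],[0,0,-2,0,40],[0,0,-3.6,0,40],[0,0,-5.2,0,40],[0,0,-6.5,0,40]]]' | grep -E "tcp_pos|ft|gap"; python3 - <<'E'
from h import *
s=snap('wrist','w11'); W=world(s); Z=W[...,2]; M=masks(s)
m=big((abs(W[...,0]-.558)<.08)&(abs(W[...,1]-.014)<.09)&(Z>.09)&(Z<.11)&M['ora']); print('rib',rect(W[m]),'z by y',[np.median(Z[m&(abs(W[...,1]-y)<.008)]).round(4) for y in (-.03,0,.03,.055)])
m=(abs(W[...,0]-.558)<.04)&(abs(W[...,1]-.014)<.09)&(Z>.068)&(Z<.09)&~M['ora']; print('hood',rect(W[m]),'z by y',[np.median(Z[m&(abs(W[...,1]-y)<.008)]).round(4) for y in (-.03,0,.03,.06)])
m=(W[...,0]>.48)&(W[...,0]<.7)&M['red']&(Z>.09)&(abs(W[...,1]+.15)<.05); print('ball',np.median(W[m],0).round(3) if m.any() else None)
plan(.50,-.15,.2)
E
```

```text
tcp_pos: [0.5579, 0.0149, 0.0701]
ft_force: [-15.5, 2.0, 27.9]
finger_gap: 0.0165
tcp_pos: [0.5587, 0.0148, 0.0701]
ft_force: [-0.8, 0.2, 0.2]
tcp_pos: [0.5593, 0.0148, 0.2352]
ft_force: [0.5, -0.4, 0.7]
finger_gap: 0.0403
rib (array([0.5567, 0.0139]), array([0.018, 0.099]), np.float32(95.4)) z by y [np.float64(0.0999), np.float64(0.0994), np.float64(0.1002), np.float64(0.0998)]
hood (array([0.5568, 0.013 ]), array([0.068, 0.118]), np.float32(95.4)) z by y [np.float64(0.0784), np.float64(0.0784), np.float64(0.0784), np.float64(0.0784)]
ball [ 0.562 -0.15   0.116]
t 54.6 yaw 95.3 tcp [0.5621 0.0144 0.2412] F [ 1.5 -0.3  4.3] gap 40.3 gf 0 q6 -0.28
roll 0.00  shift after roll [-6.31 -3.1   1.64]  tilt 0.57 deg
```

View pics/w11.png

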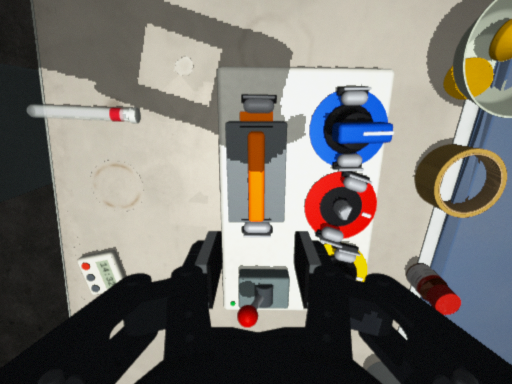

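```bash
python3 - <<'E'
from h import *
a=snap('scene','s9'); b=snap('top','t9')
i=cv2.imread('pics/s9.png'); j=cv2.imread('pics/t9.png')
cv2.imwrite('pics/st9.png',np.vstack([cv2.resize(i[20:384],(520,370)),cv2.resize(j[110:290,:],(520,183))]))
for n,s in (('scene',a),('top',b)):
    W=world(s); m=masks(s)['red']; k,l,st,c=cv2.connectedComponentsWithStats(m.astype(np.uint8))
    for q in range(1,k):
        if st[q,4]>15: print(n,c[q].round(),st[q,4],np.nanmedian(W[l==q],0).round(3))
plan(.5607-.045*.9959,-.1576-.045*.0906,.14)
E
```

```text
scene [107.  48.] 31 [0.684 1.151 0.155]
scene [162.  87.] 51 [0.731 0.807 0.071]
scene [203.  93.] 28 [0.732 0.524 0.15 ]
scene [351. 172.] 91 [ 0.821 -0.144  0.073]
scene [295. 183.] 205 [ 0.655 -0.022  0.043]
scene [409. 182.] 106 [ 0.807 -0.355  0.162]
scene [349. 180.] 19 [ 0.814 -0.148  0.04 ]
scene [307. 202.] 45 [ 0.557 -0.16   0.114]
scene [216. 220.] 19 [0.371 0.06  0.016]
scene [442. 272.] 55 [ 0.663 -0.574  0.046]
top [350. 111.] 69 [ 0.814 -0.346  0.165]
top [293. 125.] 67 [ 0.827 -0.137  0.076]
top [118. 139.] 37 [0.735 0.529 0.155]
top [ 49. 154.] 80 [0.734 0.815 0.077]
top [272. 156.] 53 [ 0.704 -0.044  0.044]
top [408. 157.] 25 [ 0.666 -0.571  0.048]
top [271. 169.] 66 [ 0.642 -0.035  0.045]
top [305. 175.] 40 [ 0.561 -0.152  0.116]
t 54.7 yaw 95.3 tcp [0.5606 0.0145 0.2358] F [-0.1 -0.2 -0.7] gap 40.5 gf 0 q6 -0.28
roll 0.00  shift after roll [-6.85 -2.45  3.83]  tilt 0.31 deg
```

View pics/st9.png

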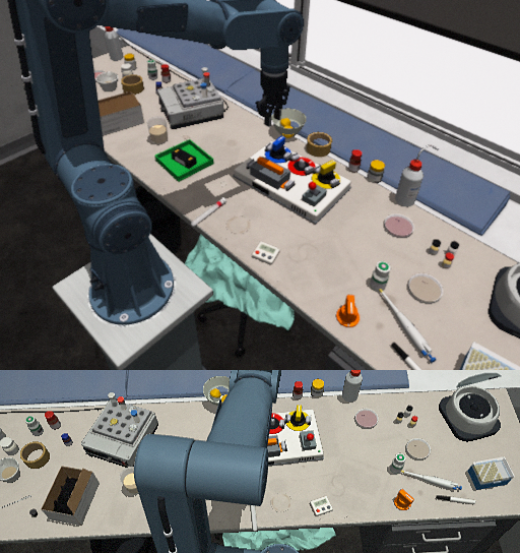

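```bash
python3 -m handwheel '[[[-0.8,-0.4,0,0,0],[-2,-1,0,0,0],[-3.6,-1.7,0,0,0],[-5.2,-2.3,0,0,0],[-6.85,-2.45,0.2,0,0]]]' >/dev/null; python3 -m handwheel '[[[0,0,1,0,0],[0,0,2.2,0,0],[0,0,3.4,0,0],[0,0,4.4,0,0],[0,0,4.9,0,0]]]' >/dev/null; python3 -m handwheel '[[[0,0,0.3,0,0],[0,0,0.6,0,0],[0,0,0.9,0,0],[0,0,0.9,0,0],[0,0,0.9,0,0]]]'; python3 -c "
from h import *
plan(.5846-.002,-.1554,.08)"
```

```text
time_s: 56.2
tcp_pos: [0.5142, -0.1615, 0.0835]
tool_rot: [0.0, 0.674, 0.739, 0.0]
ft_force: [-0.3, -0.4, -0.3]
finger_gap: -0.0
gripper_force: 0.0
t 56.2 yaw 95.3 tcp [ 0.5142 -0.1615  0.0835] F [-0.3 -0.4 -0.3] gap -0.0 gf 0 q6 -0.62
roll 0.00  shift after roll [-0.01  2.75  0.14]  tilt 0.05 deg
```

```bash
python3 -m handwheel '[[[0,0.3,0.1,0,0],[0,0.6,0.1,0,0],[0,0.9,0.1,0,0],[0,1.2,0.1,0,0],[0,1.5,0.1,0,0]]]' |grep -E "tcp|ft"; python3 -m handwheel '[[[0,0.3,0,0,0],[0,0.6,0,0,0],[0,0.9,0,0,0],[0,1.15,0,0,0],[0,1.15,0,0,0]]]' |grep -E "tcp|ft"; python3 - <<'E'
from h import *
for n in ('top','scene'):
    s=snap(n); W=world(s); Z=W[...,2]; m=masks(s)['red']&(abs(W[...,0]-.585)<.06)&(abs(W[...,1]+.155)<.03)&(Z>.09); print(n,np.median(W[m],0).round(3),m.sum())
plan(.5846-.002,-.1554,.08)
E
```

```text
tcp_pos: [0.5518, -0.1579, 0.0807]
ft_force: [-2.0, -0.4, 1.3]
tcp_pos: [0.5805, -0.155, 0.0802]
ft_force: [-0.1, -0.3, 0.1]
top [ 0.598 -0.141  0.119] 2
scene [ 0.601 -0.158  0.115] 29
t 57.3 yaw 95.3 tcp [ 0.5801 -0.1551  0.0804] F [-0.3  1.  -0.5] gap 0.0 gf 0 q6 -0.55
roll 0.00  shift after roll [-0.02  0.1   0.02]  tilt 0.02 deg
```

```bash
python3 -m handwheel '[[[0,0.06,0,0,0],[0,0.12,0,0,0],[0,0.18,0,0,0],[0,0.22,0,0,0],[0,0.22,0,0,0]]]' |grep -E "tcp|ft"; python3 -m handwheel '[[[0,0.05,0,0,0],[0,0.1,0,0,0],[0,0.1,0,0,0],[0,0.1,0,0,0],[0,0.1,0,0,0]]]' |grep -E "tcp|ft"
```

```text
tcp_pos: [0.5817, -0.1549, 0.0803]
ft_force: [-16.0, -1.1, 9.3]
tcp_pos: [0.582, -0.1548, 0.0802]
ft_force: [-24.2, -2.4, 14.4]
```

```bash
python3 -m handwheel '[[[0,-0.4,0,0,0],[0,-0.9,0,0,0],[0,-1.6,0,0,0],[0,-2.4,0,0,0],[0,-2.8,0,0,0]]]' >/dev/null; python3 -m handwheel '[[[0,0,-1,0,0],[0,0,-2.5,0,0],[0,0,-4,0,0],[0,0,-5.5,0,0],[0,0,-6.5,0,0]]]' |grep -E "tcp|ft"; python3 -m handwheel '[[[0.5,-0.3,0,0,0],[1.5,-0.8,0,0,0],[2,-1,0,0,0],[2,-1,0,0,0],[2,-1,0,0,0]]]' |grep -E "tcp|ft"; python3 - <<'E'
from h import *
s=snap('scene'); W=world(s); Z=W[...,2]; m=masks(s)['red']&(abs(W[...,0]-.585)<.06)&(abs(W[...,1]+.155)<.03)&(Z>.09); print('ball',np.median(W[m],0).round(3),m.sum())
s=snap('wrist','w12'); W=world(s); Z=W[...,2]; M=masks(s)
for c,x,y in (('yel',.68,-.127),('blu',.663,.073),('ora',.557,.014)):
    m=M[c]&(abs(W[...,0]-x)<.06)&(abs(W[...,1]-y)<.06)&(Z>.092); print(c,m.sum(),np.median(Z[m]).round(4) if m.any() else None, rect(W[m]) if m.any() else None)
E
```

```text
tcp_pos: [0.5194, -0.1615, 0.2466]
ft_force: [0.7, 0.2, 0.4]
tcp_pos: [0.4887, -0.1135, 0.2427]
ft_force: [0.6, -0.5, -0.2]
ball [ 0.602 -0.157  0.114] 44
yel 860 0.105 (array([ 0.681 , -0.1265]), array([0.02 , 0.056]), np.float32(170.8))
blu 884 0.1042 (array([0.6623, 0.066 ]), array([0.012, 0.056]), np.float32(1.3))
ora 1685 0.0999 (array([0.5566, 0.0131]), array([0.019, 0.097]), np.float32(95.3))
```

View pics/w12.png

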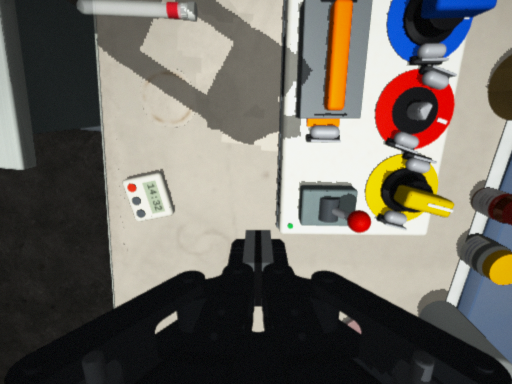

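```bash
python3 - <<'E'
from h import *
s=snap('wrist'); W=world(s); Z=W[...,2]; m=big(masks(s)['red']&(abs(W[...,0]-.6)<.06)&(abs(W[...,1]+.155)<.04)&(Z>.085)); v,u=np.nonzero(m)
(cu,cv),rad=cv2.minEnclosingCircle(np.c_[u,v].astype(np.float32)); print(cu,cv,rad,'ball centre at z .106:',ray(s,cu,cv,.106).round(4),'expected on (.6085,-.1532)')
E
```

```text
358.5 221.0 11.884963989257812 ball centre at z .106: [ 0.6064 -0.1533  0.106 ] expected on (.6085,-.1532)
```

```bash
python3 -c "
from station import r
print(r.sign_off())"
```

```text
the job is handed in; nothing more can be done
None
```

The unit is back in service and handed in: the spent pack lies in the tray, the blue pack is in the bay with its cover snapped home at both ends, the yellow and blue knobs are seated on their lines (no red knob was there), and the lever was pushed fully on last, at about 58 s.

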